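# Put the modelling tools away in the slanted tool rack

### The job

Put the two wooden-handled modelling tools away in the slanted tool rack, each handle-down in a pocket of its own, pushed or dropped fully home to the bottom. One of the three pockets has a broken stub jammed in it, so if a tool stops short, take it out and use another pocket. Leave everything else on the table where it is.

Things in the scene. Friction and masses are not known exactly. Their poses are not given: they have to be found in the camera images.
- rack: Fixed wooden tool rack, 150 x 225 mm, 115 high. Three pockets along its y, 62 mm apart, slant 30 degrees from vertical: their upward direction is (0.5, 0, 0.866) in the rack frame, mouths facing up and away from the robot. Origin: base centre on the table; x away from the robot, z up. A stub is jammed in one pocket, any of the three, and stops a tool 30 mm below the mouth: found only by feel.
- loop_tool: Ribbon tool with a steel wire loop as head. Lies flat. Handle: square bar 18 x 18 x 140 mm; the head adds 50 mm (190 overall), 34 to 37 mm wide, too wide for a pocket. Origin under the handle's middle; x along the tool to the head, z up. Butt (bare end) at x = -70 mm, at the start roughly towards the robot. Mass 40 to 85 g, balance near x = +10 to +30 mm.
- paddle_tool: Modelling tool with a small flat wooden blade, 6 mm thick, as head. Lies flat. Handle: square bar 18 x 18 x 140 mm; the head adds 50 mm (190 overall), 34 to 37 mm wide, too wide for a pocket. Origin under the handle's middle; x along the tool to the head, z up. Butt (bare end) at x = -70 mm, at the start roughly towards the robot. Mass 40 to 85 g, balance near x = +10 to +30 mm.
- loop_butt (a point): Centre of the butt end face of the ribbon tool's handle.
- paddle_butt (a point): Centre of the butt end face of the modelling tool's handle.
- mouth0 (a point): Centre of the mouth of the rack's right-hand (-y) pocket, in the slanted top face, 100 mm above the table. The pocket is 24 x 24 mm square (two sides along rack y), with a 3 mm chamfer at the mouth.
- floor0 (a point): Centre of the bottom of the rack's right-hand (-y) pocket, 75 mm down the slant from its mouth.
- mouth1 (a point): Centre of the mouth of the rack's middle pocket, in the slanted top face, 100 mm above the table. The pocket is 24 x 24 mm square (two sides along rack y), with a 3 mm chamfer at the mouth.
- floor1 (a point): Centre of the bottom of the rack's middle pocket, 75 mm down the slant from its mouth.
- mouth2 (a point): Centre of the mouth of the rack's left-hand (+y) pocket, in the slanted top face, 100 mm above the table. The pocket is 24 x 24 mm square (two sides along rack y), with a 3 mm chamfer at the mouth.
- floor2 (a point): Centre of the bottom of the rack's left-hand (+y) pocket, 75 mm down the slant from its mouth.
- brush: Bystander, loose: brush lying between the two tools, 170 mm long with a round handle. Origin at its underside, x along its length.
- bowl: Bystander, loose: white ceramic bowl, 130 mm wide, 50 mm high. Origin at its underside centre.
- cup: Bystander, loose: terracotta cup, 76 mm wide, 80 mm high. Origin at its underside centre.
- jar: Bystander, loose: closed amber jar, 70 mm wide, 90 mm high. Origin at its underside centre.
- mug: Bystander, loose: blue mug, 80 mm wide, 90 mm high. Origin at its underside centre.
- rib: Bystander, loose: flat wooden rib (small slab 50 x 90 x 12 mm). Origin at its underside centre.
- wedge: Bystander, loose: dark wooden block 60 x 30 x 30 mm. Origin at its underside centre.
Not all that is in view belongs to the job. What is shaped like the paddle_tool but blue or purple is not meant.

How it is judged (in metres and radians):
At the end, for the whole second after the job is handed in: Both tools stand handle-down in the rack, each in a pocket of its own, the centre of the butt within 12 mm of the centre of that pocket's bottom, and at rest (below 20 mm/s) ((distance between loop_butt and floor0 below 0.012 m or distance between loop_butt and floor1 below 0.012 m or distance between loop_butt and floor2 below 0.012 m) and (distance between paddle_butt and floor0 below 0.012 m or distance between paddle_butt and floor1 below 0.012 m or distance between paddle_butt and floor2 below 0.012 m) and linear speed of each of loop_tool, paddle_tool below 0.02 m/s); the robot touches nothing.
It fails at once if another thing on the table is moved by more than 30 mm (distance of any of brush, bowl, cup, jar, mug, rib, wedge from where it was at the start of the episode above 0.03 m).
It also fails if it takes over 67 s, if anything falls off the work surface, if the arm or the gripper's body presses on something with over 40 N, if the wrist force passes 120 N, or if a joint passes its speed limit or range.

### The arm

A 6-joint arm with a two-finger parallel gripper is mounted at the origin on the work surface. World frame = base frame: x ahead of the robot, y to its left, z up, the work surface at z = 0. Lengths are in mm, angles in rad, forces in N, time in s.
With the tool pointing down it reaches from about 275 to 1000 mm from the base axis. Payload 8.4 kg.
Tool frame: the origin (TCP) lies at the very end of the fingers, on their centre line; the grasp point (between the pads) lies 19 mm behind it; z points along the fingers, x is the direction in which the jaws open and shut, and the axes are right-handed (so a half turn about z gives the same grasp; the last joint's range is limited). The gripper opens to 85 mm and grips with 20 to 120 N. Pads are 22 mm wide; open, the fingers measure 114 mm over their backs; the gripper's body (76 mm by 85 mm) begins 54 mm behind the grasp point. The pads swing forward as they close: fully open they stand 13 mm farther back than shut.
Start: joints at [1.131, 0.353, 1.633, -0, 1.155, -0.002], TCP at [264.966, 566.057, 231.281] pointing down, gripper open.
Joint ranges: [-2.63, 2.63], [-0.92, 2.1], [0.06, 2.66], [-1.3, 4.44], [0, 2.69], [-3.02, 3.02]. Speed limits (rad/s): [2.22, 2.22, 2.79, 3.14, 3.14, 3.14].

### API

Orientations are given as [roll, pitch, yaw] about the fixed x, y, z axes, in that order (R = Rz(yaw) Ry(pitch) Rx(roll)).
In Python, from rig import r gives the robot as it stands.
- The arm moves only by the tool arm_command, never from a script. Its argument "targets" is a list of rows, each a list of 6 numbers: the shift along the tool's x, y, z in m, then the turn, a rotation vector about the tool's x, y, z in rad. A call has 1 to 20 rows; each row shifts and turns the commanded pose from where the row before left it, along the tool's axes as they then stand; what a row does not reach is not made up. A row lasts 1/12 s, in which the tool goes at most 41.7 mm and 7.16 degrees, less where a joint would pass 70% of its speed; a pose out of reach is approached as far as the arm can. A call is refused whole if a number of a shift passes 0.0417 or a number of a turn 0.125, either way. A call with a gripper value outside its range is refused whole. "fingers" is the finger opening in m, from 0 to 0.0854, set as the call begins (left out, the last holds). The fingers move at their own pace and stop on an object; "squeeze" is the grip in N (left out, the last holds). Time passes only in rows, so rows that do not move let the fingers close. It gives the time, the measured TCP pose, the force and the opening at its end, in the units of the state.
- r.sense(): the state, without advancing time (a new reading comes with each control period).
- r.grab_frame(name): name is "side" or "top"; returns a dict with "image" (480x640x3 uint8, blue, green, red), "fx", "fy", "cx", "cy" (pixels), "xyz" and "orientation" of the camera in the world. Camera axes: x right, y down, z forward; pixel columns grow to the right and rows downward; lengths in mm; the calibration is good to about 2 mm. A picture is of the moment at which its call begins. There is no depth.
- r.sign_off(): hands the job in, once; it reports no verdict.
The state is a dict: "clock": time; "qpos": joint angles; "qvel": joint speeds; "joint_efforts": joint torques, N m; "eef_pos": TCP position; "tcp_rot": TCP orientation; "contact_force": force on the tool from outside, world axes, zero at the start; "wrist_torque": the same for the moment, N m; "opening": opening from 0.0 (shut) to 1.0 (fully open).
Only numpy, scipy, OpenCV 4.12 (cv2) and the standard library are available. Lean on these libraries where they do the work, as an engineer would, in place of code of your own. Each camera call takes 0.05 s, during which the arm holds its last target.

## Working session

There is one attempt and no reset: what is moved stays moved. The work goes in short steps, Python scripts to look and compute and a tool call to move; the robot and the scene stay as the last step left them, time stands still between calls to the robot, and variables do not carry over. Pictures are saved under pics/ and viewed, and the job is handed in when it is done.

Besides the shell and the picture viewer there is one more tool, called after ">>>" as name(argument=value, ...), one argument or row to a line, values as JSON. arm_command: Moves the arm, as the interface text tells. Its arguments: {"type":"object","properties":{"targets":{"type":"array"},"fingers":{"type":"number"},"squeeze":{"type":"number"}},"required":["targets"]}

```bash
ls; mkdir -p pics; python3 - <<'E'
from rig import r
import cv2
s=r.sense();print(s)
for n in("side","top"):
    f=r.grab_frame(n);cv2.imwrite(f"pics/{n}0.png",f["image"]);print(n,{k:v for k,v in f.items() if k!="image"})
E
```

```text
pics
{'clock': 0.0, 'qpos': array([ 1.13060648e+00,  3.53651325e-01,  1.63411854e+00,  2.14304853e-05,
        1.15520657e+00, -2.39637496e-03]), 'qvel': array([-0.00049365,  0.00033472,  0.00127915, -0.00259925, -0.00088065,
       -0.00149443]), 'joint_efforts': array([ 1.70352589e-03, -6.05261350e+01, -3.42080426e+01,  1.62177521e-04,
        9.08608170e-03, -3.91396645e-05]), 'eef_pos': array([264.75567285, 565.63504118, 230.56637288]), 'tcp_rot': array([-3.14156974e+00,  1.38372622e-03,  1.13299420e+00]), 'contact_force': array([ 0.51203199,  0.43946536, -0.46003065]), 'wrist_torque': array([ 8.90514366e-05,  1.48754225e-02, -3.55236942e-02]), 'opening': 1.0035225809562074}
side {'fx': 537.570015961568, 'fy': 537.570015961568, 'cx': 323.45578272047413, 'cy': 243.8695245838677, 'xyz': array([ 467.16463504, -797.13333006, 1098.84486264]), 'orientation': array([-2.47459551, -0.00981666, -0.06407894])}
top {'fx': 501.1455171302664, 'fy': 501.1455171302664, 'cx': 319.7298446387136, 'cy': 234.99482634597788, 'xyz': array([ 304.44187486,  -21.52757483, 1475.6822783 ]), 'orientation': array([-2.97785287,  0.00391681, -1.55994051])}
```

View pics/side0.png

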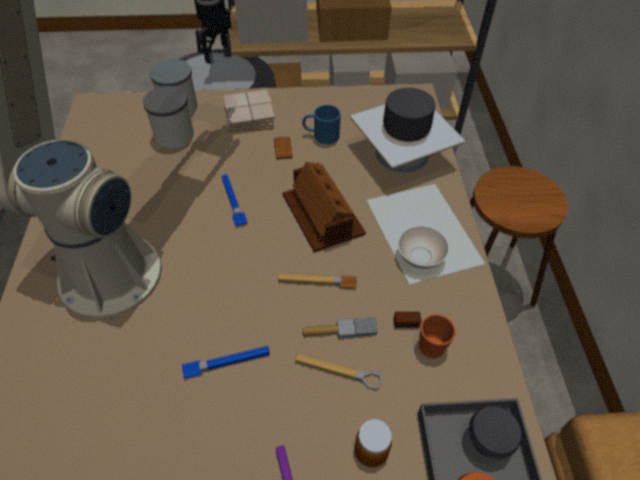

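View pics/top0.png

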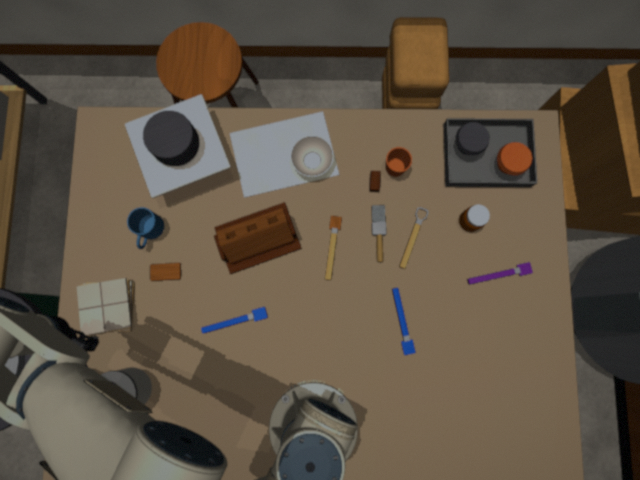

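The side view shows the rack at about (323,203), the paddle tool at (279–356,281), the brush at (340,328) and the loop tool from (297,358) to (380,380). In the top view the rack is at (258,240), the paddle tool runs (336,218)→(328,278), and the loop tool runs (421,212)→(404,267). Blue and purple tools are decoys. Next I'll zoom in and measure.

```bash
cat > h.py <<'E'
import numpy as np, cv2
from scipy.spatial.transform import Rotation as R
def ray(f,u,v):
    d=R.from_euler('xyz',f["orientation"]).as_matrix()@np.array([(u-f["cx"])/f["fx"],(v-f["cy"])/f["fy"],1]);return np.array(f["xyz"]),d
def plane(f,u,v,z):
    o,d=ray(f,u,v);return o+d*(z-o[2])/d[2]
def proj(f,p):
    c=R.from_euler('xyz',f["orientation"]).as_matrix().T@(np.array(p,float)-f["xyz"]);return f["fx"]*c[0]/c[2]+f["cx"],f["fy"]*c[1]/c[2]+f["cy"]
def tri(f,a,g,b):
    o,d=ray(f,*a);p,e=ray(g,*b)
    st=np.linalg.lstsq(np.c_[d,-e],p-o,rcond=None)[0]
    A=o+d*st[0];B=p+e*st[1];return (A+B)/2,np.linalg.norm(A-B)
E
python3 - <<'E'
import cv2
a=cv2.imread('pics/top0.png');s=cv2.imread('pics/side0.png')
cv2.imwrite('pics/topr.png',cv2.resize(a[190:285,205:305],None,fx=6,fy=6,interpolation=cv2.INTER_CUBIC))
cv2.imwrite('pics/sider.png',cv2.resize(s[155:255,275:375],None,fx=6,fy=6,interpolation=cv2.INTER_CUBIC))
cv2.imwrite('pics/topt.png',cv2.resize(a[195:290,315:435],None,fx=6,fy=6,interpolation=cv2.INTER_CUBIC))
E
```

```text
(no output)
```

View pics/topr.png

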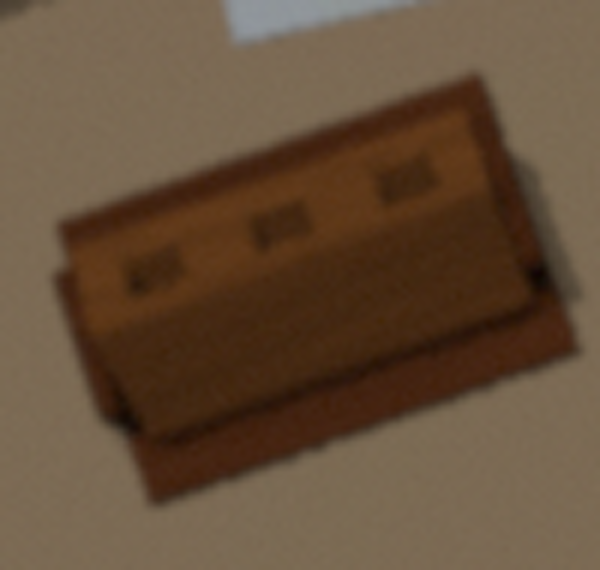

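View pics/sider.png

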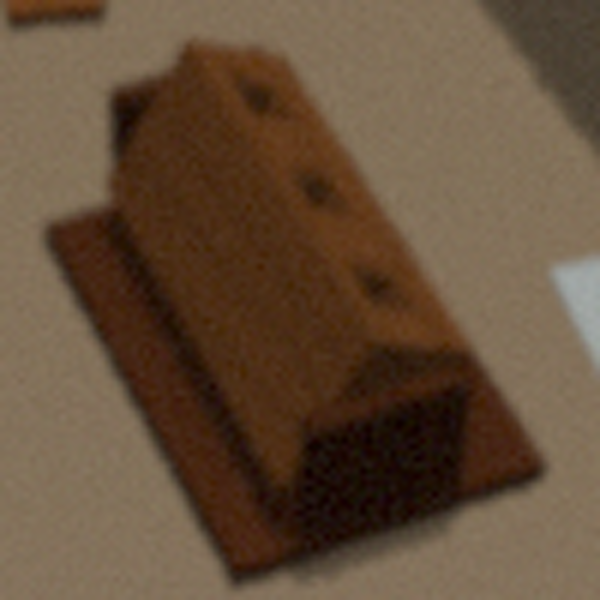

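View pics/topt.png

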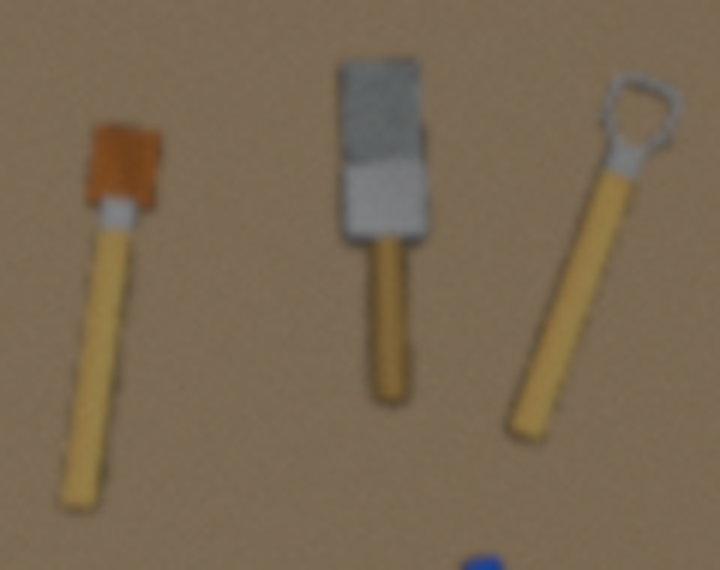

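```bash
python3 - <<'E'
from h import *
import pickle
from rig import r
F={n:r.grab_frame(n) for n in("side","top")};pickle.dump(F,open('F.pkl','wb'))
T,S=F['top'],F['side']
t=lambda x,y:(205+(x+.5)/6-.5,190+(y+.5)/6-.5)
s=lambda x,y:(275+(x+.5)/6-.5,155+(y+.5)/6-.5)
for z in(0,6,12):
    c=[plane(T,*t(*p),z) for p in((155,503),(578,350),(480,73),(60,222))]
    print(z,[np.round(q[:2],1) for q in c],[round(np.linalg.norm(c[i]-c[(i+1)%4]),1) for i in range(4)])
    c=[plane(S,*s(*p),z) for p in((47,230),(237,578),(543,468))]
    print(' side',[np.round(q[:2],1) for q in c],[round(np.linalg.norm(c[i]-c[(i+1)%3]),1) for i in range(2)])
# mouths
for n,f,o in(('top',T,t),('side',S,s)):
    P={'top':((152,270),(281,224),(408,179)),'side':((258,97),(318,189),(377,285))}[n]
    c=[plane(f,*o(*p),100) for p in P];print(n,np.round(c,1))
A=((152,270),(281,224),(408,179));B=((258,97),(318,189),(377,285))
for a,b in zip(A,B): print(tri(T,t(*a),S,s(*b)))
# tools masks
for n,f in F.items():
    im=f['image'];hsv=cv2.cvtColor(im,cv2.COLOR_BGR2HSV)
    m=cv2.inRange(hsv,(14,110,120),(28,255,255));
    k,l,st,ce=cv2.connectedComponentsWithStats(m)
    for i in range(1,k):
        if st[i,4]>60:
            ys,xs=np.where(l==i);rc=cv2.minAreaRect(np.c_[xs,ys].astype(np.float32))
            b=cv2.boxPoints(rc);vx,vy,x0,y0=cv2.fitLine(np.c_[xs,ys].astype(np.float32),cv2.DIST_L2,0,.01,.01).ravel()
            pr=(xs-x0)*vx+(ys-y0)*vy
            e=[(x0+vx*q,y0+vy*q) for q in(pr.min(),pr.max())]
            w=[plane(f,*q,12)[:2] for q in e]
            print(n,st[i],np.round(e,1).tolist(),np.round(w,1).tolist(),'len',np.linalg.norm(w[0]-w[1]),'c',plane(f,x0,y0,12))
E
```

```text
0 [array([430.6, 249.1]), array([508.7,  42.4]), array([648.8,  94.1]), array([570.5, 302.1])] [np.float64(220.9), np.float64(149.3), np.float64(222.3), np.float64(149.6)]
 side [array([429.9, 253.9]), array([507.8,  44. ]), array([645.8,  97.4])] [np.float64(223.9), np.float64(148.1)]
6 [array([430.1, 248. ]), array([507.8,  42.1]), array([647.4,  93.6]), array([569.4, 300.8])] [np.float64(220.0), np.float64(148.7), np.float64(221.4), np.float64(149.0)]
 side [array([430.1, 248.2]), array([507.5,  39.4]), array([644.9,  92.5])] [np.float64(222.7), np.float64(147.3)]
12 [array([429.6, 246.9]), array([507. ,  41.9]), array([646. ,  93.1]), array([568.3, 299.5])] [np.float64(219.1), np.float64(148.1), np.float64(220.5), np.float64(148.4)]
 side [array([430.3, 242.4]), array([507.3,  34.8]), array([643.9,  87.6])] [np.float64(221.5), np.float64(146.4)]
top [[530.3 236.4 100. ]
 [552.6 177.2 100. ]
 [574.5 118.7 100. ]]
side [[527.6 234.  100. ]
 [550.1 176.2 100. ]
 [571.  118.9 100. ]]
(array([529.14208776, 236.60042844,  97.88436006]), np.float64(2.9307442275346074))
(array([551.41835
[... 1869 characters left out ...]
202017505 c [ 895.51892805 -945.66074479   12.        ]
top [562  88  17  16 148] [[559.5, 100.2], [575.6, 86.2]] [[976.3, -750.0], [1022.7, -802.8]] len 70.32805368397534 c [ 998.71621347 -775.50774672   12.        ]
top [560 130  16  78 597] [[561.2, 130.1], [569.9, 207.6]] [[879.1, -748.6], [636.7, -758.0]] len 242.6336513047583 c [ 734.79230256 -754.19808204   12.        ]
top [401 224  19  44 251] [[402.3, 266.8], [417.4, 224.5]] [[454.4, -255.9], [580.7, -302.7]] len 134.68146536367684 c [ 517.57528712 -279.30848343   12.        ]
top [325 234  12  45 257] [[327.2, 278.3], [333.5, 233.8]] [[418.3, -36.4], [550.2, -53.8]] len 133.08612237551765 c [483.33205325 -44.94685542  12.        ]
```

```bash
python3 - <<'E'
from h import *
import pickle
F=pickle.load(open('F.pkl','rb'))
yaw=np.deg2rad(20.6);Rz=R.from_euler('z',yaw).as_matrix()
c0=np.array([551.5,176.8,100])
outs=[]
for n,(x,y,w) in(('top',(222,212,62)),('side',(305,158,50))):
    f=F[n];k=12
    z=cv2.convertScaleAbs(cv2.resize(f['image'][y:y+w*2//3 if n=='top' else y+w,x:x+w],None,fx=k,fy=k,interpolation=cv2.INTER_CUBIC),alpha=2)
    for i in(-1,0,1):
        for h,col in((12,(0,255,0)),(15,(255,255,0))):
            pts=[]
            for a,b in((-1,-1),(-1,1),(1,1),(1,-1)):
                p=c0+Rz@(np.array([0,62*i,0])+h*a*np.array([.866,0,-.5])+np.array([0,h*b,0]))
                u,v=proj(f,p);pts.append([(u-x+.5)*k,(v-y+.5)*k])
            cv2.polylines(z,[np.int32(pts)],True,col,1)
    cv2.imwrite(f'pics/{n}_m.png',z)
E
```

```text
(no output)
```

View pics/top_m.png

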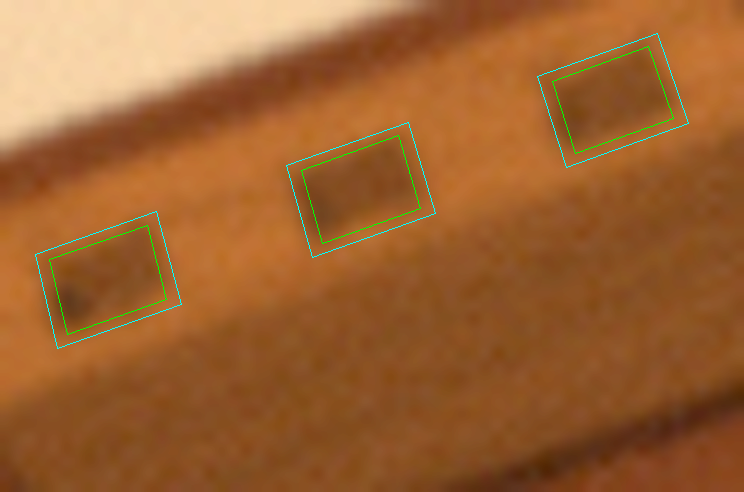

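View pics/side_m.png

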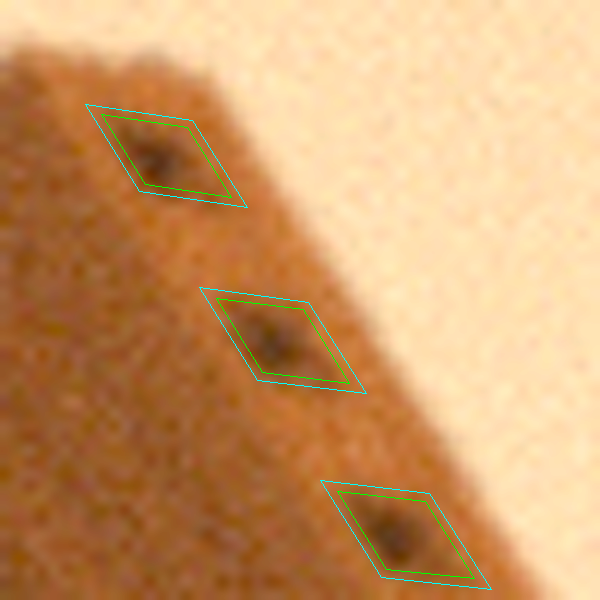

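```bash
cat >> h.py <<'E'
def Tm(p,rot):
    T=np.eye(4);T[:3,:3]=rot;T[:3,3]=p;return T
def cur():
    from rig import r
    s=r.sense();return Tm(s['eef_pos'],R.from_euler('xyz',s['tcp_rot']).as_matrix()),s
def plan(T0,T1,N):
    """identical rows reaching T1 in N rows"""
    from scipy.linalg import logm,expm
    X=np.linalg.inv(T0)@T1
    rv=R.from_matrix(X[:3,:3]).as_rotvec()
    X[:3,:3]=R.from_rotvec(rv).as_matrix()
    E=expm(np.real(logm(X))/N)
    row=np.r_[E[:3,3]/1000,R.from_matrix(E[:3,:3]).as_rotvec()]
    row=np.r_[np.round(row[:3],4),np.round(row[3:],4)]
    T=T0.copy()
    M=Tm(row[:3]*1000,R.from_rotvec(row[3:]).as_matrix())
    mz=1e9
    for i in range(N): T=T@M; mz=min(mz,T[2,3])
    print('rows',N,row.tolist(),'|shift|',np.round(np.linalg.norm(row[:3])*1000,1),'end',np.round(T[:3,3],1),'minz',round(mz,1),'err',np.round(T[:3,3]-T1[:3,3],2), np.round(R.from_matrix(T[:3,:3].T@T1[:3,:3]).as_rotvec(),4))
    return T
def toolpose(head,elev=0,tilt=0,flip=1):
    """gripper rotation when the held tool's axis has heading head, elevation elev (rad);
    jaw x axis = tool's left*flip ; tilt: rotates approach towards the butt side (gripper body leaning to the head)"""
    u=np.array([np.cos(head)*np.cos(elev),np.sin(head)*np.cos(elev),np.sin(elev)])
    l=np.array([-np.sin(head),np.cos(head),0])
    n=np.cross(u,l) # handle 'up'
    a=-n*np.cos(tilt)-u*np.sin(tilt)
    x=flip*l; y=np.cross(a,x)
    return np.c_[x,y,a]
E
python3 - <<'E'
from h import *
import pickle
F=pickle.load(open('F.pkl','rb'));T=F['top'];S=F['side']
t=lambda x,y:(315+(x+.5)/6-.5,195+(y+.5)/6-.5)
for n,tip,butt,z in(('pad',(127,127),(80,508),9),('loop',(650,75),(526,437),9)):
    a=plane(T,*t(*tip),z);b=plane(T,*t(*butt),6);print(n,a,b,np.linalg.norm(a-b))
T0,s=cur()
plan(T0,Tm([525,-50.5,150],toolpose(np.deg2rad(-7.4))),20)
E
```

```text
pad [605.39855285 -60.33726839   9.        ] [416.03608549 -38.54409305   6.        ] 190.63600535563717
loop [ 634.46449729 -320.89743876    9.        ] [ 453.08546324 -256.70724861    6.        ] 192.42591952543276
rows 20 [-0.0259, 0.0214, 0.0041, -0.0, 0.0, -0.0154] |shift| 33.8 end [524.9 -51.  149.2] minz 149.2 err [-0.14 -0.48 -0.77] [-0.0003  0.0008 -0.0006]
```

>>> arm_command(
  targets=[
    [-0.0259,0.0214,0.0041,0,0,-0.0154],
    [-0.0259,0.0214,0.0041,0,0,-0.0154],
    [-0.0259,0.0214,0.0041,0,0,-0.0154],
    [-0.0259,0.0214,0.0041,0,0,-0.0154],
    [-0.0259,0.0214,0.0041,0,0,-0.0154],
    [-0.0259,0.0214,0.0041,0,0,-0.0154],
    [-0.0259,0.0214,0.0041,0,0,-0.0154],
    [-0.0259,0.0214,0.0041,0,0,-0.0154],
    [-0.0259,0.0214,0.0041,0,0,-0.0154],
    [-0.0259,0.0214,0.0041,0,0,-0.0154],
    [-0.0259,0.0214,0.0041,0,0,-0.0154],
    [-0.0259,0.0214,0.0041,0,0,-0.0154],
    [-0.0259,0.0214,0.0041,0,0,-0.0154],
    [-0.0259,0.0214,0.0041,0,0,-0.0154],
    [-0.0259,0.0214,0.0041,0,0,-0.0154],
    [-0.0259,0.0214,0.0041,0,0,-0.0154],
    [-0.0259,0.0214,0.0041,0,0,-0.0154],
    [-0.0259,0.0214,0.0041,0,0,-0.0154],
    [-0.0259,0.0214,0.0041,0,0,-0.0154],
    [-0.0259,0.0214,0.0041,0,0,-0.0154],
  ],
  fingers=0.05,
)

```text
clock: 1.87
eef_pos: [525.5, -52.4, 149.1]
tcp_rot: [3.142, -0.0, 1.441]
contact_force: [0.3, 0.9, 0.9]
opening: 0.586
```

```bash
python3 - <<'E'
from h import *
T0,s=cur();print(np.round(s['qpos'],4),s['eef_pos'])
for tilt in (0,.35,.5):
    print(tilt);plan(T0,Tm([525.2-0*tilt,-50.5,70],toolpose(np.deg2rad(-7.2),0,tilt)),6)
E
```

```text
[-1.0220e-01  3.0200e-01  1.9158e+00  1.0000e-04  9.2380e-01 -1.5437e+00] [525.49629577 -52.39240446 149.06084352]
0
rows 6 [0.0003, -0.0001, 0.0132, 0.0, -0.0, -0.0006] |shift| 13.2 end [525.1 -50.5  69.9] minz 69.9 err [-0.07 -0.03 -0.14] [ 0.     -0.     -0.0001]
0.35
rows 6 [0.0003, 0.0018, 0.0131, 0.0583, -0.0001, -0.0006] |shift| 13.2 end [525.  -50.5  70.1] minz 70.1 err [-0.2  -0.03  0.12] [ 0.0002 -0.0001 -0.    ]
0.5
rows 6 [0.0003, 0.0027, 0.013, 0.0833, -0.0002, -0.0006] |shift| 13.3 end [525.5 -50.6  70.2] minz 70.2 err [ 0.25 -0.1   0.2 ] [ 0.0002  0.0002 -0.0001]
```

>>> arm_command(
  targets=[
    [0.0003,0.0027,0.013,0.083,0,-0.0006],
    [0.0003,0.0027,0.013,0.083,0,-0.0006],
    [0.0003,0.0027,0.013,0.083,0,-0.0006],
    [0.0003,0.0027,0.013,0.083,0,-0.0006],
    [0.0003,0.0027,0.013,0.083,0,-0.0006],
    [0.0003,0.0027,0.013,0.083,0,-0.0006],
  ],
)

```text
clock: 2.37
eef_pos: [525.6, -49.0, 69.9]
tcp_rot: [-2.641, -0.001, 1.444]
contact_force: [-0.6, 0.6, 0.4]
opening: 0.585
```

```bash
python3 - <<'E'
from h import *
from scipy.optimize import least_squares
T0,s=cur();print(np.round(s['qpos'],4).tolist(),s['eef_pos'],s['tcp_rot'],s['clock'],T0[:3,2])
D=[([.35365,1.63412,1.15521],np.hypot(264.756,565.635),230.566),([.3020,1.9158,.9238],np.hypot(525.496,52.392),149.06)]
q=s['qpos'];D.append(([q[1],q[2],q[4]],np.hypot(*s['eef_pos'][:2]),s['eef_pos'][2]))
def fk(p,q):
    d1,a1,L2,a3,L4,L6=p;A,B,C=q[0],q[0]+q[1],sum(q)
    return np.array([a1+L2*np.sin(A)+a3*np.cos(B)+L4*np.sin(B)+L6*np.sin(C), d1+L2*np.cos(A)-a3*np.sin(B)+L4*np.cos(B)+L6*np.cos(C)])
f=lambda p:np.r_[np.concatenate([fk(p,d[0])-d[1:] for d in D]),(p-np.array([480,50,425,0,425,280]))*1e-2]
o=least_squares(f,[480,50,425,0,425,280]);print(np.round(o.x,1),np.round(o.fun[:6],2))
E
```

```text
[-0.1035, 0.6764, 1.6044, 0.0122, 1.3617, -1.5535] [525.5545693  -48.96829021  69.88624166] [-2.6405925e+00 -9.3740825e-04  1.4442568e+00] 2.3667 [-0.47635901  0.06143088 -0.87710224]
[297.5   1.6 560.2  59.9 496.2 336.7] [ 0.04  0.05 -0.08 -0.31  0.04  0.28]
```

```bash
cat > kin.py <<'E'
from h import *
from scipy.optimize import least_squares
def Rx(a): return R.from_euler('x',a).as_matrix()
def fk6(p,q):
    d1,a1,L2,a3,L4,L6=p
    A=q[1];B=q[1]+q[2]
    Rz=lambda a:R.from_euler('z',a).as_matrix();Ry=lambda a:R.from_euler('y',a).as_matrix()
    R1=Rz(q[0])
    fo=R1@Ry(B) # z along forearm
    w=R1@np.array([a1+L2*np.sin(A),0,d1+L2*np.cos(A)])+fo@np.array([a3,0,L4])
    M=fo@Rz(q[3])@Ry(q[4])@Rz(q[5])
    M=M@np.diag([-1,-1,1])if False else M
    return w+M@np.array([0,0,L6]),M
LO=np.array([-2.63,-.92,.06,-1.3,0,-3.02]);HI=np.array([2.63,2.1,2.66,4.44,2.69,3.02])
def ik(p,pos,rot,q0,fix):
    def f(q):
        x,M=fk6(p,q);return np.r_[(x-pos)/100,R.from_matrix((M@fix).T@rot).as_rotvec()]
    o=least_squares(f,q0,bounds=(LO-2,HI+2));return o.x,np.abs(o.fun).max()
E
python3 - <<'E'
from kin import *
P=np.array([297.5,1.6,560.2,59.9,496.2,336.7])
q=np.array([-0.1035,0.6764,1.6044,0.0122,1.3617,-1.5535])
x,M=fk6(P,q);T0,s=cur();print(x,s['eef_pos']);fix=M.T@T0[:3,:3];print(np.round(fix,3))
yaw=np.deg2rad(20.6);Rz=R.from_euler('z',yaw).as_matrix();u=Rz@[.5,0,.866]
for tilt in(0,.3,.5,.7,.9):
  for i in(0,2):
    m=np.array([551.5,176.8,100])+Rz@[0,62*(i-1),0]
    for d in(125,35):
        rot=toolpose(yaw,np.pi/3,tilt);pos=m+d*u+3*rot[:,2]
        qq,e=ik(P,pos,rot,q+[.3,0,0,0,0,.3],fix);print(tilt,i,d,np.round(pos),np.round(qq,2),'err %.3f'%e,np.all(qq>LO)and np.all(qq<HI))
E
```

```text
[525.44814106 -50.53912206  70.17760623] [525.5545693  -48.96829021  69.88624166]
[[-1. -0.  0.]
 [ 0. -1. -0.]
 [ 0. -0.  1.]]
0 0 125 [634. 142. 207.] [ 0.11  0.29  2.32 -0.43 -0.54 -1.33] err 0.000 False
0 0 35 [592. 126. 129.] [ 0.07  0.48  2.42 -0.34 -0.82 -1.48] err 0.000 False
0 2 125 [591. 258. 207.] [ 0.45  0.28  2.34  0.16 -0.53 -1.66] err 0.000 False
0 2 35 [548. 242. 129.] [ 0.47  0.48  2.44  0.13 -0.83 -1.6 ] err 0.000 False
0.3 0 125 [634. 141. 206.] [ 0.14  0.2   2.15  1.24  0.15 -2.97] err 0.000 True
0.3 0 35 [592. 126. 128.] [ 0.12  0.31  2.28 -0.72 -0.25 -1.04] err 0.000 False
0.3 2 125 [590. 258. 206.] [ 0.44  0.19  2.17 -0.99  0.07 -0.53] err 0.000 True
0.3 2 35 [548. 242. 128.] [ 0.45  0.3   2.3   0.29 -0.22 -1.79] err 0.000 False
0.5 0 125 [633. 141. 206.] [ 0.17  0.21  2.02  0.27  0.38 -1.98] err 0.000 True
0.5 0 35 [591. 125. 128.] [ 0.15  0.29  2.16  0.61  0.19 -2.35] err 0.000 True
0.5 2 125 [590. 257. 206.] [ 0.43  0.2   2.03 -0.1   0.36 -1.41] err 0.000 True
0.5 2 35 [548. 242. 128.] [ 0.44  0.28  2.18 -0.28  0.15 -1.23] err 0.000 True
0.7 0 125 [633. 141. 205.] [ 0.19  0.26  1.87  0.09  0.67 -1.8 ] err 0.000 True
0.7 0 35 [591. 125. 127.] [ 0.17  0.31  2.02  0.14  0.47 -1.87] err 0.000 True
0.7 2 125 [589. 257. 205.] [ 0.42  0.25  1.88 -0.04  0.66 -1.48] err 0.000 True
0.7 2 35 [547. 241. 127.] [ 0.43  0.3   2.04 -0.05  0.46 -1.46] err 0.000 True
0.9 0 125 [632. 141. 205.] [ 0.21  0.34  1.72  0.03  0.93 -1.74] err 0.000 True
0.9 0 35 [590. 125. 127.] [ 0.2   0.37  1.88  0.04  0.75 -1.76] err 0.000 True
0.9 2 125 [589. 257. 205.] [ 0.42  0.33  1.73 -0.01  0.93 -1.51] err 0.000 True
0.9 2 35 [546. 241. 127.] [ 0.42  0.37  1.89 -0.01  0.74 -1.5 ] err 0.000 True
```

```bash
python3 - <<'E'
from h import *
T0,s=cur()
plan(T0,Tm([520.2,-49.9,8],toolpose(np.deg2rad(-7.2),0,.7)),5)
E
```

```text
rows 5 [-0.0003, 0.0059, 0.0109, 0.0398, -0.0003, -0.0] |shift| 12.4 end [520.2 -49.8   8.2] minz 8.2 err [-0.01  0.13  0.23] [ 0.      0.0002 -0.0002]
```

>>> arm_command(
  targets=[
    [-0.0003,0.0059,0.0109,0.04,0,0],
    [-0.0003,0.0059,0.0109,0.04,0,0],
    [-0.0003,0.0059,0.0109,0.04,0,0],
    [-0.0003,0.0059,0.0109,0.04,0,0],
    [-0.0003,0.0059,0.0109,0.04,0,0],
    [0,0,0,0,0,0],
  ],
)

```text
clock: 2.87
eef_pos: [518.4, -49.6, 5.6]
tcp_rot: [-2.438, -0.001, 1.444]
contact_force: [-0.5, -0.3, 0.5]
opening: 0.588
```

```bash
python3 - <<'E'
from h import *
from rig import r
T0,s=cur();print(s['eef_pos'],s['tcp_rot'],s['contact_force'])
f=r.grab_frame('side');cv2.imwrite('pics/s1.png',cv2.resize(f['image'][180:340,230:430],None,fx=4,fy=3.75,interpolation=cv2.INTER_CUBIC))
E
```

```text
[518.38054561 -49.55401649   5.6464668 ] [-2.43788926e+00 -7.40687792e-04  1.44436991e+00] [-0.48398586 -0.27493976  0.48814926]
```

View pics/s1.png

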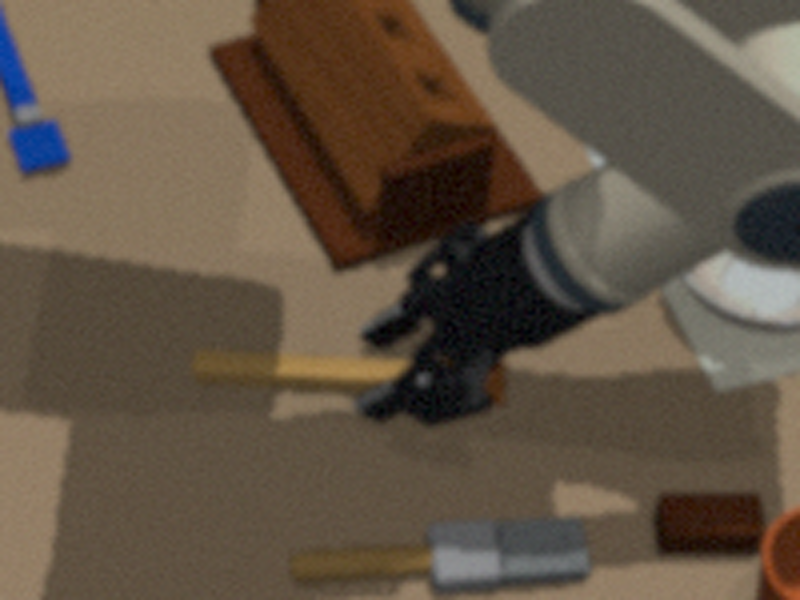

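The fingers straddle the paddle handle around (390,370) in the crop and the head is clear. I'll lift 3 mm along the approach, then close.

>>> arm_command(
  targets=[
    [0,0,-0.003,0,0,0],
    [0,0,0,0,0,0],
    [0,0,0,0,0,0],
    [0,0,0,0,0,0],
    [0,0,0,0,0,0],
    [0,0,0,0,0,0],
  ],
  fingers=0.0,
  squeeze=50,
)

```text
clock: 3.42
eef_pos: [522.7, -50.0, 12.5]
tcp_rot: [-2.446, -0.001, 1.444]
contact_force: [2.5, -1.4, 6.9]
opening: 0.19
```

```bash
python3 - <<'E'
from h import *
T0,s=cur();print(s['eef_pos'],s['contact_force'],s['opening'])
T1=T0.copy();T1[2,3]+=100;plan(T0,T1,5)
E
```

```text
[522.73814445 -49.98282943  12.50696123] [ 2.45830008 -1.39451545  6.87230811] 0.190453819245984
rows 5 [0.0, -0.0128, -0.0154, 0.0, -0.0, 0.0] |shift| 20.0 end [522.9 -50.1 112.6] minz 32.5 err [ 0.18 -0.12  0.12] [0. 0. 0.]
```

>>> arm_command(
  targets=[
    [0,-0.0128,-0.0154,0,0,0],
    [0,-0.0128,-0.0154,0,0,0],
    [0,-0.0128,-0.0154,0,0,0],
    [0,-0.0128,-0.0154,0,0,0],
    [0,-0.0128,-0.0154,0,0,0],
    [0,0,0,0,0,0],
    [0,0,0,0,0,0],
  ],
)

```text
clock: 4.0
eef_pos: [522.9, -50.1, 112.3]
tcp_rot: [-2.447, -0.001, 1.444]
contact_force: [0.5, -0.5, -1.2]
opening: 0.19
```

```bash
python3 - <<'E'
from h import *
import pickle
from rig import r
T0,s=cur();print(s['eef_pos'],s['tcp_rot'],s['contact_force'])
f=r.grab_frame('side');g=r.grab_frame('top');pickle.dump((f,g,T0),open('G1.pkl','wb'))
a=cv2.resize(f['image'][190:290,250:375],None,fx=6,fy=6,interpolation=cv2.INTER_CUBIC);cv2.imwrite('pics/s2.png',a)
cv2.imwrite('pics/t2.png',cv2.resize(g['image'][190:290,280:400],None,fx=6,fy=6,interpolation=cv2.INTER_CUBIC))
E
```

```text
[522.85902008 -50.06331693 112.26407331] [-2.44686038e+00 -9.46942663e-04  1.44445010e+00] [ 0.53567471 -0.51602823 -1.21354414]
```

View pics/s2.png

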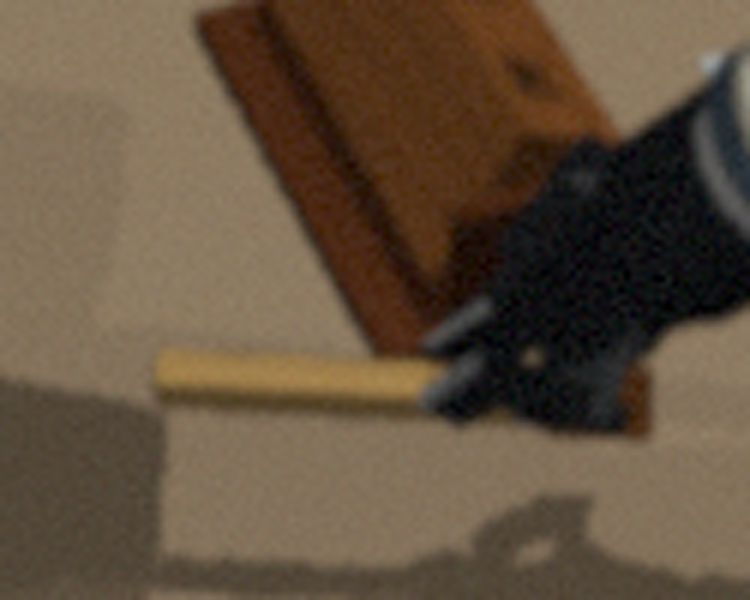

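View pics/t2.png

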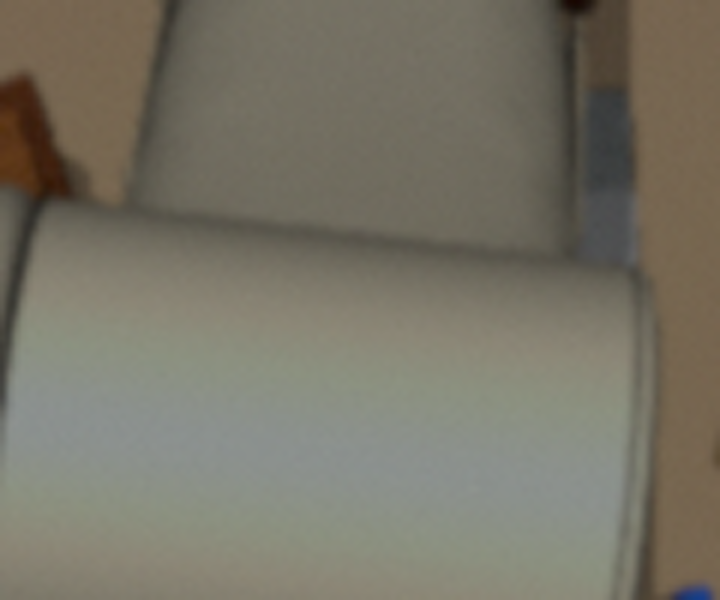

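The side crop shows the paddle tool lifted and roughly level, with its butt at crop (160,380). The arm blocks the top view. I'll cast side-view rays onto the gripper's mid-plane to get the handle axis.

```bash
python3 - <<'E'
from h import *
import pickle
f,g,T0=pickle.load(open('G1.pkl','rb'))
n=T0[:3,0];p=T0[:3,3]
def hit(u,v):
    o,d=ray(f,250+(u+.5)/6-.5,190+(v+.5)/6-.5);return o+d*(n@(p-o))/(n@d)
B=hit(160,380);C=hit(415,387)
print(B,C);d=(C-B)/np.linalg.norm(C-B);print('elev deg',np.degrees(np.arcsin(d[2])),'head',np.degrees(np.arctan2(d[1],d[0])))
iT=np.linalg.inv(T0)
print('butt in gripper',iT[:3,:3]@B+iT[:3,3],'C',iT[:3,:3]@C+iT[:3,3],'dir',iT[:3,:3]@d)
# edges per measurement
for q in((156,352),(165,408),(420,361),(420,414)): print(q,hit(*q))
print('TCP',p)
E
```

```text
[415.89984952 -36.46910461 103.93228138] [514.02254409 -48.93733673 108.54945997]
elev deg 2.672616165374226 head -7.241638397676455
butt in gripper [ 1.38555833e-13 -7.74958803e+01  7.54246251e+01] C [ 1.13686838e-13 -4.46527030e+00  8.55633407e+00] dir [-2.56095905e-16  7.37538524e-01 -6.75305062e-01]
(156, 352) [415.41648699 -36.42458396 121.61329496]
(165, 408) [416.78649911 -36.56450313  85.88586054]
(420, 361) [515.86686542 -49.18745189 125.14803782]
(420, 414) [516.00865124 -49.17315735  91.30535925]
TCP [522.85902008 -50.06331693 112.26407331]
```

```bash
cat >> h.py <<'E'
YAW=np.deg2rad(20.6);RZ=R.from_euler('z',YAW).as_matrix();U=RZ@np.array([.5,0,.8660254]);M1=np.array([551.5,176.8,100.])
def mouth(i): return M1+RZ@np.array([0,62.*(i-1),0])
def insT(i,h,b,dg):
    """gripper pose putting butt at mouth i + h*U, axis along U; b=butt, dg=axis dir in gripper frame"""
    l=RZ@np.array([0,1.,0]);x=np.array([1.,0,0])
    A=np.c_[l,U,np.cross(l,U)];B=np.c_[x,dg,np.cross(x,dg)]
    rot=A@B.T;return Tm(mouth(i)+h*U-rot@b,rot)
E
python3 - <<'E'
from kin import *
P=np.array([297.5,1.6,560.2,59.9,496.2,336.7])
T0,s=cur();q=s['qpos'];fix=np.diag([-1,-1,1])
el=np.deg2rad(1.8);a=np.array([0,np.cos(.6946),-np.sin(.6946)]) # level dir in gripper
ca,sa=np.cos(el),np.sin(el)
lvl=T0[:3,:3].T@np.array([np.cos(np.deg2rad(-7.24)),np.sin(np.deg2rad(-7.24)),0])
up=T0[:3,:3].T@np.array([0,0,1]);dg=lvl*ca+up*sa;dg[0]=0;dg/=np.linalg.norm(dg);print(dg)
G=np.array([0,-4.465,8.556]);b=G-dg*98.9-0;print('b',b)
np.savez('grasp.npz',b=b,dg=dg)
for h in(100,25,-75):
    T=insT(2,h,b,dg);qq,e=ik(P,T[:3,3],T[:3,:3],q+[.3,0,0,0,0,.3],fix);print(h,T[:3,3],np.round(qq,2),round(e,4))
T1=insT(2,90,b,dg);T=plan(T0,T1,16)
from scipy.linalg import logm,expm
L=np.real(logm(np.linalg.inv(T0)@T1))
for k in range(0,17,2):
    X=T0@expm(L*k/16);print(np.round(X[:3,3]),'butt',np.round(X[:3,:3]@b+X[:3,3]),'head',np.round(X[:3,:3]@(b+190*dg)+X[:3,3]))
E
```

```text
[ 0.          0.74547116 -0.66653789]
b [  0.         -78.19209729  74.47659713]
100 [624.24595009 270.37850826 281.7749769 ] [ 0.42  0.24  1.71 -0.02  0.87 -1.5 ] 0.0
25 [589.1437175  257.18444644 216.8230719 ] [ 0.42  0.25  1.85 -0.03  0.72 -1.49] 0.0
-75 [542.34074071 239.59236402 130.2205319 ] [ 0.43  0.3   2.02 -0.04  0.5  -1.47] 0.0
rows 16 [0.0202, 0.0062, -0.0114, -0.0622, -0.006, -0.0311] |shift| 24.0 end [620.1 268.3 273.7] minz 115.5 err [ 0.55 -0.36  0.63] [ 0.0005 -0.0005 -0.0004]
[522. -50. 111.] butt [415. -36. 104.] head [603. -60. 110.]
[550. -13. 121.] butt [444.  -5. 101.] head [631. -18. 131.]
[574.  26. 136.] butt [472.  29. 102.] head [654.  25. 155.]
[595.  66. 154.] butt [497.  63. 107.] head [671.  68. 183.]
[610. 106. 174.] butt [519.  99. 116.] head [682. 112. 213.]
[620. 147. 197.] butt [538. 136. 128.] head [686. 156. 245.]
[626. 188. 222.] butt [554. 174. 143.] head [684. 200. 278.]
[625. 229. 247.] butt [565. 212. 159.] head [676. 242. 311.]
[620. 269. 273.] butt [572. 251. 178.] head [661. 284. 342.]
```

```bash
python3 - <<'E'
from kin import *
T0,s=cur();T0[2,3]+=75
z=np.load('grasp.npz');b,dg=z['b'],z['dg']
T1=insT(2,70,b,dg);T=plan(T0,T1,15)
from scipy.linalg import logm,expm
L=np.real(logm(np.linalg.inv(T0)@T1))
for k in range(0,17,2):
    X=T0@expm(L*k/16);print(np.round(X[:3,3]),'butt',np.round(X[:3,:3]@b+X[:3,3]))
print(R.from_matrix(T1[:3,:3]).as_euler('xyz'))
E
```

```text
rows 15 [0.0209, 0.0073, -0.0057, -0.0663, -0.0064, -0.0332] |shift| 22.9 end [610.  265.5 255.5] minz 185.4 err [-0.2   0.36 -0.28] [-0.0001 -0.0008 -0.0001]
[522. -50. 186.] butt [415. -36. 179.]
[544. -13. 186.] butt [438.  -5. 166.]
[563.  25. 189.] butt [460.  27. 156.]
[580.  64. 196.] butt [482.  61. 149.]
[593. 104. 204.] butt [502.  97. 146.]
[603. 144. 215.] butt [521. 133. 146.]
[609. 184. 228.] butt [538. 170. 148.]
[612. 225. 241.] butt [551. 208. 153.]
[610. 265. 256.] butt [562. 247. 161.]
[2.82395    0.         1.93033415]
```

>>> arm_command(
  targets=[
    [0,-0.016,-0.0192,0,0,0],
    [0,-0.016,-0.0192,0,0,0],
    [0,-0.016,-0.0192,0,0,0],
    [0.0209,0.0073,-0.0057,-0.0663,-0.0064,-0.0332],
    [0.0209,0.0073,-0.0057,-0.0663,-0.0064,-0.0332],
    [0.0209,0.0073,-0.0057,-0.0663,-0.0064,-0.0332],
    [0.0209,0.0073,-0.0057,-0.0663,-0.0064,-0.0332],
    [0.0209,0.0073,-0.0057,-0.0663,-0.0064,-0.0332],
    [0.0209,0.0073,-0.0057,-0.0663,-0.0064,-0.0332],
    [0.0209,0.0073,-0.0057,-0.0663,-0.0064,-0.0332],
    [0.0209,0.0073,-0.0057,-0.0663,-0.0064,-0.0332],
    [0.0209,0.0073,-0.0057,-0.0663,-0.0064,-0.0332],
    [0.0209,0.0073,-0.0057,-0.0663,-0.0064,-0.0332],
    [0.0209,0.0073,-0.0057,-0.0663,-0.0064,-0.0332],
    [0.0209,0.0073,-0.0057,-0.0663,-0.0064,-0.0332],
    [0.0209,0.0073,-0.0057,-0.0663,-0.0064,-0.0332],
    [0.0209,0.0073,-0.0057,-0.0663,-0.0064,-0.0332],
    [0.0209,0.0073,-0.0057,-0.0663,-0.0064,-0.0332],
    [0,0,0,0,0,0],
    [0,0,0,0,0,0],
  ],
)

```text
clock: 5.77
eef_pos: [609.2, 265.9, 255.0]
tcp_rot: [2.826, -0.001, 1.932]
contact_force: [0.1, -0.3, 0.0]
opening: 0.195
```

```bash
python3 - <<'E'
from h import *
import pickle
from rig import r
T0,s=cur();print(s['eef_pos'],s['tcp_rot'],s['contact_force'],np.round(s['qpos'],3))
z=np.load('grasp.npz');b,dg=z['b'],z['dg']
f=r.grab_frame('side');g=r.grab_frame('top');pickle.dump((f,g,T0),open('G2.pkl','wb'))
for t in (0,100,190): print(t,[np.round(proj(F,T0[:3,:3]@(b+t*dg)+T0[:3,3]),1) for F in(f,g)])
a=cv2.resize(f['image'][85:210,265:390],None,fx=6,fy=6,interpolation=cv2.INTER_CUBIC)[:600];cv2.imwrite('pics/s3.png',a)
cv2.imwrite('pics/t3.png',cv2.resize(g['image'][170:290,180:320],None,fx=5,fy=5,interpolation=cv2.INTER_CUBIC))
E
```

```text
[609.22155036 265.9109931  254.96191229] [ 2.82609829e+00 -6.24252013e-04  1.93232890e+00] [ 0.06758211 -0.27738822  0.03496976] [ 0.418  0.243  1.77  -0.023  0.813 -1.501]
0 [array([330.4, 149.6]), array([222.1, 219.4])]
100 [array([349.4, 117.7]), array([209.1, 194.5])]
190 [array([368. ,  86.7]), array([196. , 169.2])]
```

View pics/s3.png

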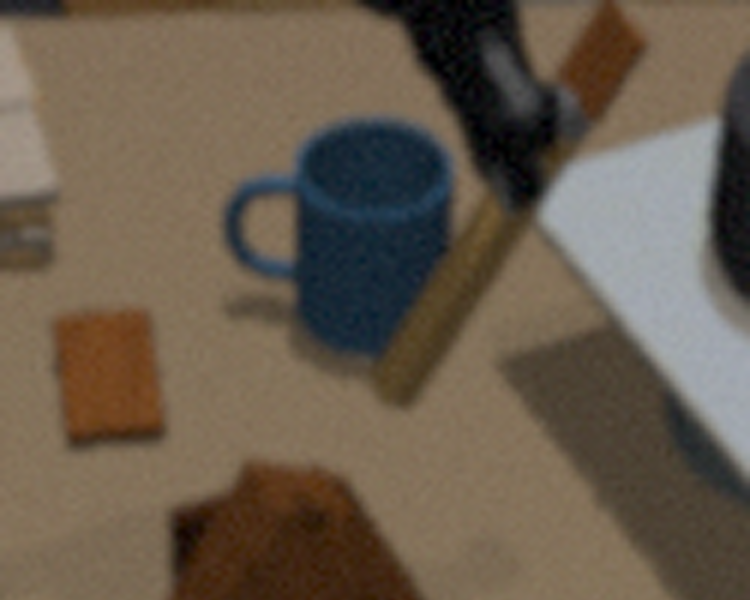

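View pics/t3.png

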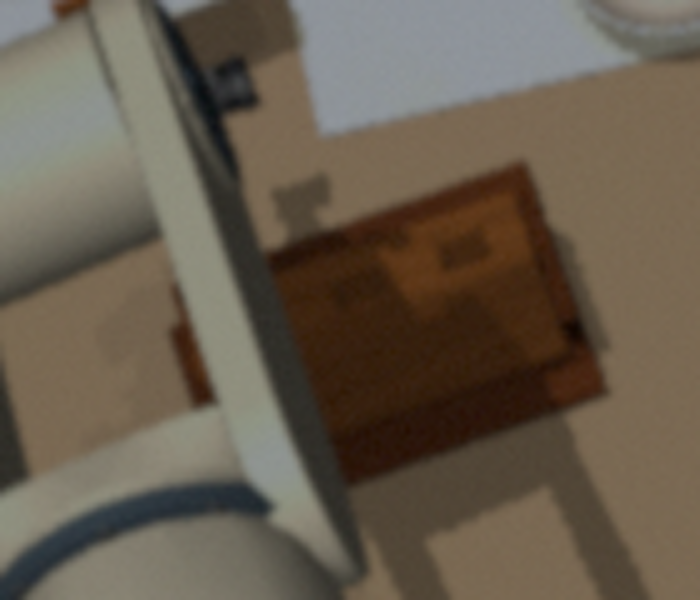

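The side crop shows the tool in the air at about 60°: butt near crop (393,388), which matches the prediction of (392,388), and head at (627,22). I'll fit the handle line and compare its slope.

```bash
python3 - <<'E'
from h import *
import pickle
f,g,T0=pickle.load(open('G2.pkl','rb'))
z=np.load('grasp.npz');b,dg=z['b'],z['dg']
hsv=cv2.cvtColor(f['image'],cv2.COLOR_BGR2HSV)
m=cv2.inRange(hsv,(14,90,50),(30,255,255));m[:, :320]=0;m[:,360:]=0;m[:118]=0;m[158:]=0
k,l,st,ce=cv2.connectedComponentsWithStats(m);i=1+np.argmax(st[1:,4]);print(st[i])
ys,xs=np.where(l==i);vx,vy,x0,y0=cv2.fitLine(np.c_[xs,ys].astype(np.float32),cv2.DIST_HUBER,0,.01,.01).ravel()
print('obs line ang',np.degrees(np.arctan2(-vy,vx)),x0,y0, 'width',cv2.minAreaRect(np.c_[xs,ys].astype(np.float32)))
w=lambda t:np.array(proj(f,T0[:3,:3]@(b+t*dg)+T0[:3,3]))
for name,d in(('model',dg),):
    A,B=w(0),w(85);e=B-A;print('model ang',np.degrees(np.arctan2(-e[1],e[0])));e/=np.linalg.norm(e)
    print('perp offset px (right+) ',(x0-A[0])*(-e[1])+(y0-A[1])*e[0])
# sensitivity: rotate by 3deg about jaw, 
for dp in(-4,-2,2,4):
    d=R.from_rotvec([np.deg2rad(dp),0,0]).apply(dg);G=b+100*dg
    A,B=[np.array(proj(f,T0[:3,:3]@(G-t*d)+T0[:3,3])) for t in(100,15)];e=B-A;print(dp,np.degrees(np.arctan2(-e[1],e[0])))
print(T0[:3,:3]@dg,U)
k=cv2.resize(m[85:185,265:390],None,fx=6,fy=6,interpolation=cv2.INTER_NEAREST);cv2.imwrite('pics/m3.png',k)
E
```

```text
[326 118  27  35 358]
obs line ang 57.06367 339.10013 135.48843 width ((339.0093688964844, 135.19105529785156), (10.499557495117188, 39.55355453491211), 32.195735931396484)
model ang 59.12431530834223
perp offset px (right+)  0.24384049443679068
-4 62.258581265205265
-2 60.67736919347525
2 57.597210616237525
4 56.09389607069842
[0.46960803 0.17700669 0.86494909] [0.46802977 0.17592082 0.8660254 ]
```

View pics/m3.png

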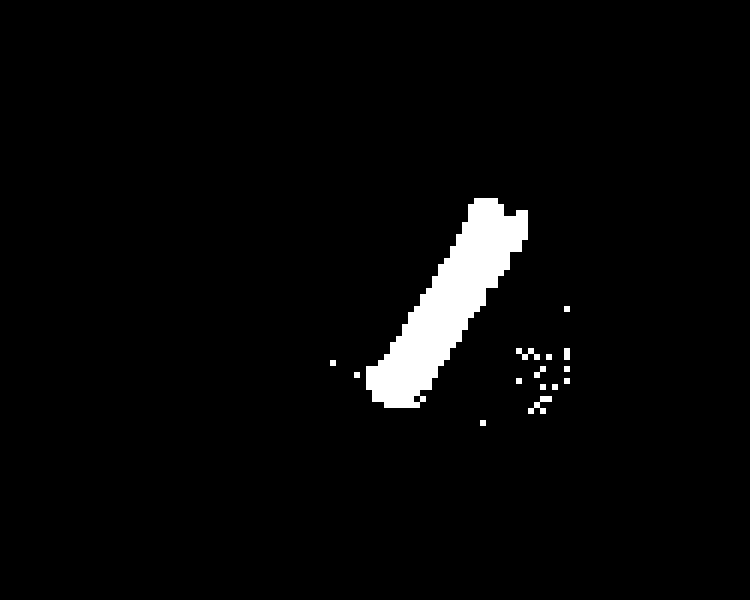

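```bash
python3 - <<'E'
from h import *
z=np.load('grasp.npz');b,dg=z['b'],z['dg']
d2=R.from_rotvec([np.deg2rad(1.8),0,0]).apply(dg);b2=b+45*dg-45*d2;np.savez('grasp.npz',b=b2,dg=d2);b,dg=b2,d2
print(b,dg)
T0,s=cur();T1=insT(2,5,b,dg);T=plan(T0,T1,6);T2=insT(2,-25,b,dg);T=plan(T,T2,5)
E
```

```text
[  0.         -79.11768501  73.40808513] [ 0.          0.76603977 -0.64279318]
rows 6 [0.0001, -0.0083, 0.0067, -0.0057, -0.0001, -0.0001] |shift| 10.7 end [578.1 253.3 200.7] minz 200.7 err [-0.01  0.3   0.33] [0.0001 0.0001 0.0003]
rows 5 [-0.0001, -0.0046, 0.0039, 0.0, 0.0, 0.0001] |shift| 6.0 end [564.3 247.6 174.5] minz 174.5 err [ 0.22 -0.15  0.12] [ 0.0001  0.0001 -0.0002]
```

>>> arm_command(
  targets=[
    [0.0001,-0.0083,0.0067,-0.0057,0,0],
    [0.0001,-0.0083,0.0067,-0.0057,0,0],
    [0.0001,-0.0083,0.0067,-0.0057,0,0],
    [0.0001,-0.0083,0.0067,-0.0057,0,0],
    [0.0001,-0.0083,0.0067,-0.0057,0,0],
    [0.0001,-0.0083,0.0067,-0.0057,0,0],
    [0,-0.0046,0.0039,0,0,0],
    [0,-0.0046,0.0039,0,0,0],
    [0,0,0,0,0,0],
  ],
)

```text
clock: 6.62
eef_pos: [579.1, 253.3, 195.6]
tcp_rot: [2.777, -0.001, 1.929]
contact_force: [6.2, 2.2, 16.0]
opening: 0.186
```

```bash
python3 - <<'E'
from h import *
from rig import r
T0,s=cur();print(s['eef_pos'],s['tcp_rot'],s['contact_force'])
z=np.load('grasp.npz');b,dg=z['b'],z['dg']
B=T0[:3,:3]@b+T0[:3,3]-mouth(2);print('butt in pocket frame x,y,along',RZ.T@(B-(B@U)*U),B@U)
f=r.grab_frame('side');cv2.imwrite('pics/s4.png',cv2.resize(f['image'][105:205,265:390],None,fx=6,fy=6,interpolation=cv2.INTER_CUBIC))
E
```

```text
[579.11833696 253.30566956 195.64822393] [ 2.77660548e+00 -1.36231605e-03  1.92920007e+00] [ 6.24022427  2.17440889 16.00118659]
butt in pocket frame x,y,along [ 4.30402392  0.08256962 -2.48492937] 1.5249164551746892
```

View pics/s4.png

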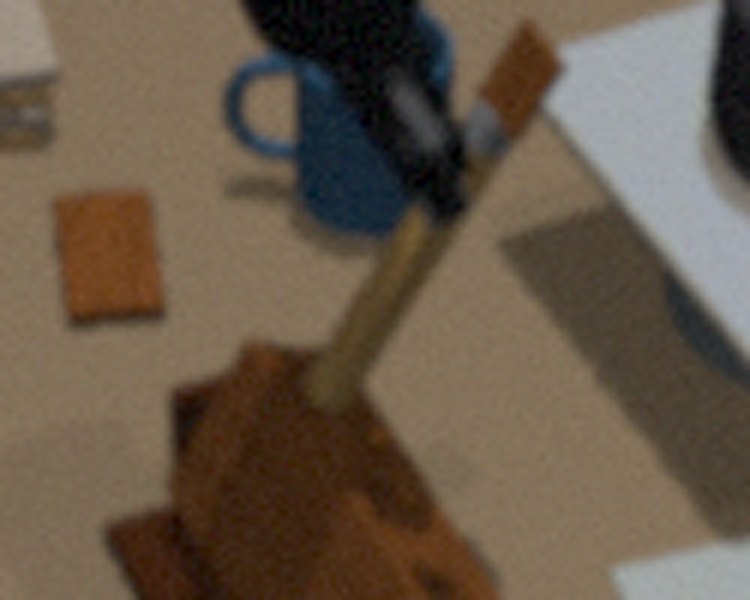

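The butt touched the top face about 5 mm towards the far side of mouth 2, with about 17 N along the axis. I'll back off, settle, measure at rest and correct.

>>> arm_command(
  targets=[
    [0,0.008,-0.0067,0,0,0],
    [0,0.0055,-0.0047,0,0,0],
    [0,0,0,0,0,0],
    [0,0,0,0,0,0],
    [0,0,0,0,0,0],
  ],
)

```text
clock: 7.08
eef_pos: [580.7, 254.4, 205.6]
tcp_rot: [2.792, -0.001, 1.93]
contact_force: [-0.9, 0.9, -0.2]
opening: 0.191
```

```bash
cat > st.py <<'E'
from h import *
import sys,pickle
from rig import r
i=int(sys.argv[1]);T0,s=cur();z=np.load('grasp.npz');b,dg=z['b'],z['dg']
B=T0[:3,:3]@b+T0[:3,3]-mouth(i)
e=RZ@np.array([.8660254,0,-.5]);l=RZ@np.array([0,1.,0])
print('clock',s['clock'],'pos',np.round(s['eef_pos'],1),'F: e,l,U',np.round([s['contact_force']@e,s['contact_force']@l,s['contact_force']@U],1))
print('butt e,l,U',np.round([B@e,B@l,B@U],2),'axis e,l deg',np.degrees([T0[:3,:3]@dg@e,T0[:3,:3]@dg@l]),'tool axes e,l,U of U/e in gripper', np.round(T0[:3,:3].T@U,3),np.round(T0[:3,:3].T@e,3),np.round(T0[:3,:3].T@l,3))
E
python3 st.py 2
python3 - <<'E'
from h import *
from rig import r
import pickle
T0,s=cur();z=np.load('grasp.npz');b,dg=z['b'],z['dg']
f=r.grab_frame('side');pickle.dump((f,T0),open('G3.pkl','wb'));cv2.imwrite('pics/s5.png',cv2.resize(f['image'][105:205,265:390],None,fx=6,fy=6,interpolation=cv2.INTER_CUBIC))
for t in (0,50,100,190): print(t,(np.array(proj(f,T0[:3,:3]@(b+t*dg)+T0[:3,3]))-[265,105])*6+3)
print('mouth',(np.array(proj(f,mouth(2)))-[265,105])*6+3)
E
```

```text
clock 7.0833 pos [580.7 254.4 205.6] F: e,l,U [-0.3  1.2 -0.5]
butt e,l,U [-0.08  0.42 10.98] axis e,l deg [-0.04651033 -0.04081619] tool axes e,l,U of U/e in gripper [ 0.001  0.767 -0.642] [-0.     0.642  0.767] [ 1.    -0.001  0.   ]
0 [334.10483731 376.08162065]
50 [387.50893976 286.51158631]
100 [443.06989789 193.32404643]
190 [548.94771328  15.74443877]
mouth [323.17545519 395.9367845 ]
```

View pics/s5.png

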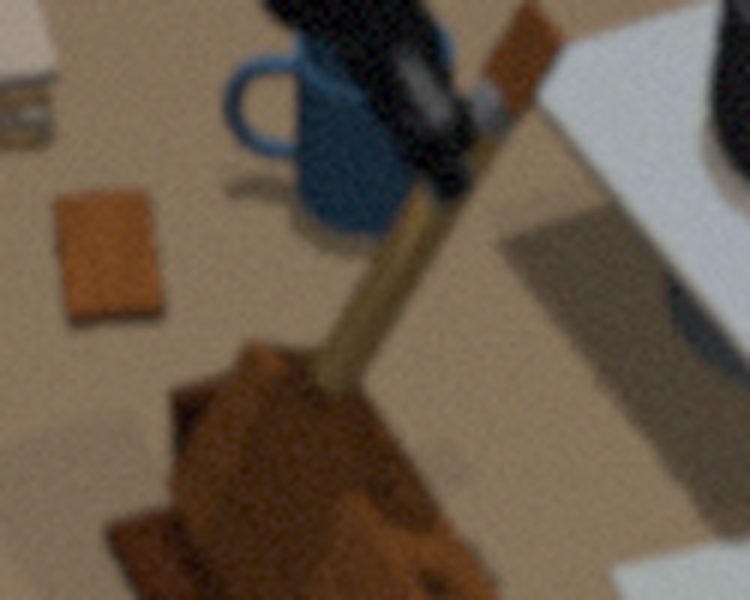

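At rest the handle axis matches the model in the image (tip seen at (547,21), predicted (549,16)), so the mouth estimate is the likelier error. I'll probe 3 mm nearer the robot, along -e.

>>> arm_command(
  targets=[
    [0,-0.0019,-0.0023,0,0,0],
    [0,-0.0031,0.0026,0,0,0],
    [0,-0.0031,0.0026,0,0,0],
    [0,-0.0031,0.0026,0,0,0],
    [0,-0.0031,0.0026,0,0,0],
    [0,0,0,0,0,0],
  ],
)

```text
clock: 7.63
eef_pos: [575.8, 253.2, 198.1]
tcp_rot: [2.777, -0.001, 1.931]
contact_force: [5.3, 0.7, 14.1]
opening: 0.193
```

```bash
python3 st.py 2
```

```text
clock 7.6333 pos [575.8 253.2 198.1] F: e,l,U [-2.5 -1.2 14.8]
butt e,l,U [0.92 1.06 2.05] axis e,l deg [-0.86603096 -0.04405499] tool axes e,l,U of U/e in gripper [ 0.001  0.776 -0.631] [-0.001  0.631  0.776] [1.    0.    0.001]
```

```bash
python3 - <<'E'
from h import *
from rig import r
import pickle
T0,s=cur();z=np.load('grasp.npz');b,dg=z['b'],z['dg']
f=r.grab_frame('side');g=r.grab_frame('top')
x0,y0,k=300,130,14
im=cv2.convertScaleAbs(cv2.resize(f['image'][y0:y0+42,x0:x0+57],None,fx=k,fy=k,interpolation=cv2.INTER_CUBIC),alpha=2.2)
Q=lambda p:tuple(int(v) for v in (np.array(proj(f,p))-[x0,y0]+.5)*k)
e=RZ@np.array([.8660254,0,-.5]);l=RZ@np.array([0,1.,0])
for h,c in((12,(0,255,0)),(15,(255,255,0))):
    cv2.polylines(im,[np.array([Q(mouth(2)+h*(a*e+c_*l)) for a,c_ in((-1,-1),(-1,1),(1,1),(1,-1))])],True,c,1)
B=T0[:3,:3]@b+T0[:3,3];y=T0[:3,:3]@np.cross([1,0,0],dg)
for t in(0,40):
    cv2.polylines(im,[np.array([Q(B+T0[:3,:3]@dg*t+9*(a*y+c_*T0[:3,0])) for a,c_ in((-1,-1),(-1,1),(1,1),(1,-1))])],True,(0,0,255),1)
cv2.imwrite('pics/s6.png',im)
cv2.imwrite('pics/t6.png',cv2.convertScaleAbs(cv2.resize(g['image'][190:290,180:305],None,fx=6,fy=6,interpolation=cv2.INTER_CUBIC),alpha=1.6))
E
```

```text
(no output)
```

View pics/s6.png

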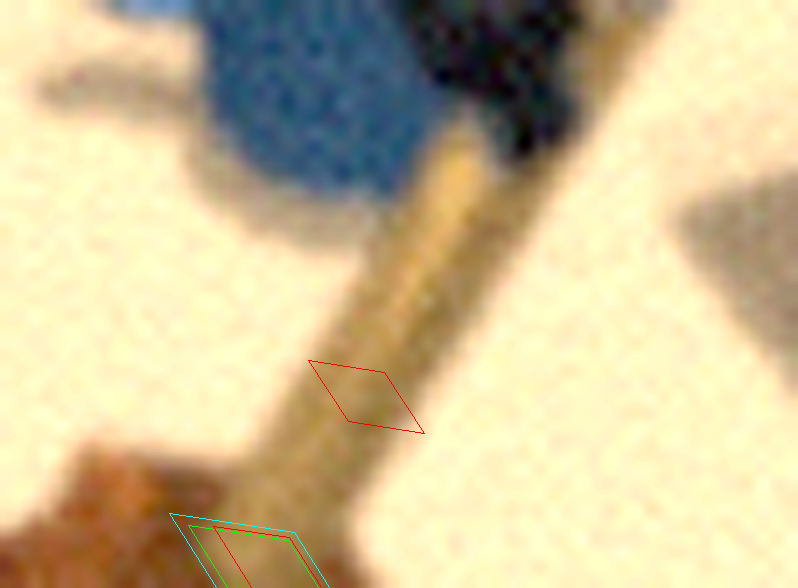

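View pics/t6.png

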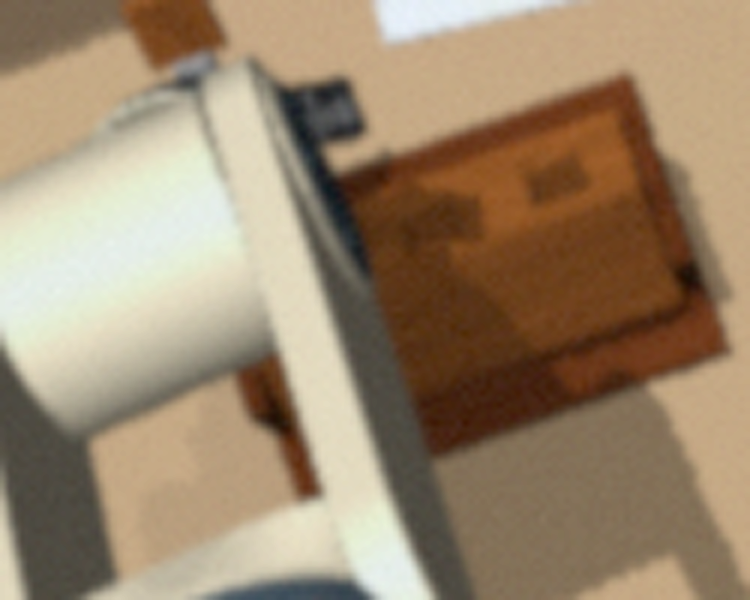

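```bash
cat > ov.py <<'E'
from h import *
from rig import r
import sys
i=int(sys.argv[1]);x0,y0=int(sys.argv[3]),int(sys.argv[4]);k=14
T0,s=cur();z=np.load('grasp.npz');b,dg=z['b'],z['dg']
f=r.grab_frame('side')
im=cv2.convertScaleAbs(cv2.resize(f['image'][y0:y0+42,x0:x0+57],None,fx=k,fy=k,interpolation=cv2.INTER_CUBIC),alpha=2.2)
Q=lambda p:tuple(int(v) for v in (np.array(proj(f,p))-[x0,y0]+.5)*k)
e=RZ@np.array([.8660254,0,-.5]);l=RZ@np.array([0,1.,0])
for h,c in((12,(0,255,0)),(15,(255,255,0))):
    cv2.polylines(im,[np.array([Q(mouth(i)+h*(a*e+c_*l)) for a,c_ in((-1,-1),(-1,1),(1,1),(1,-1))])],True,c,1)
B=T0[:3,:3]@b+T0[:3,3];y=T0[:3,:3]@np.cross([1,0,0],dg)
for t in(0,40):
    cv2.polylines(im,[np.array([Q(B+T0[:3,:3]@dg*t+9*(a*y+c_*T0[:3,0])) for a,c_ in((-1,-1),(-1,1),(1,1),(1,-1))])],True,(0,0,255),1)
cv2.imwrite(sys.argv[2],im)
E
python3 ov.py 2 pics/s7.png 290 148
```

```text
(no output)
```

View pics/s7.png

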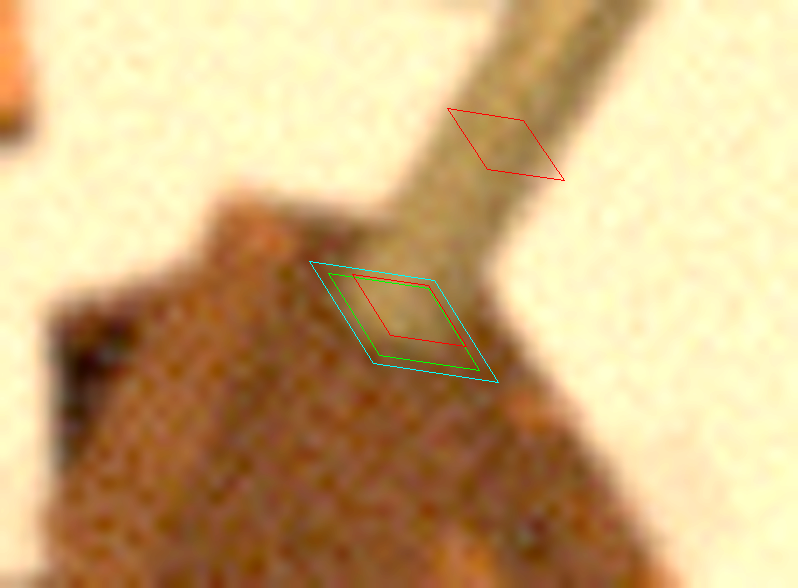

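```bash
python3 - <<'E'
from h import *
T0,s=cur();F=s['contact_force'];M=s['wrist_torque']*1000
print(F,M,T0[:3,3]);r0=np.cross(F,M)/(F@F);print('foot (world off)',r0,'in grip',T0[:3,:3].T@r0, 'F grip',T0[:3,:3].T@F,'M grip',T0[:3,:3].T@M)
z=np.load('grasp.npz');b,dg=z['b'],z['dg']
for o in (0,19,100,200,336): 
    r=b+np.array([0,0,o]);print(o,np.cross(r,T0[:3,:3].T@F))
print(s['qpos'])
E
```

```text
[ 5.50272497  1.30244889 14.44168943] [  349.80228454 -1330.83720312   -11.03789265] [575.59550457 253.0898335  198.23103902]
foot (world off) [ 79.84227648  21.25426556 -32.3392    ] in grip [-8.27830833 65.34798727 59.44297221] F grip [ -0.70234678  10.37663607 -11.50525452] M grip [-1368.75708033  -135.60831841   -41.54002369]
0 [148.54011928 -51.55793213 -55.56805121]
19 [-48.61596601 -64.90252092 -55.56805121]
100 [-889.12348748 -121.79261001  -55.56805121]
200 [-1926.78709424  -192.02728789   -55.56805121]
336 [-3338.00959944  -287.5464498    -55.56805121]
[ 0.42354928  0.2356311   1.93642435 -0.03757275  0.60702717 -1.48014669]
```

>>> arm_command(
  targets=[
    [0,-0.001,-0.0012,0,0,0],
    [0,-0.001,-0.0012,0,0,0],
    [0,-0.001,-0.0012,0,0,0],
    [0,0,0,0,0,0],
  ],
)

```text
clock: 8.12
eef_pos: [571.9, 251.7, 200.6]
tcp_rot: [2.778, -0.001, 1.931]
contact_force: [7.5, 2.0, 11.0]
opening: 0.194
```

```bash
python3 st.py 2
```

```text
clock 8.1167 pos [571.9 251.7 200.6] F: e,l,U [ 1.2 -0.7 13.4]
butt e,l,U [-4.    1.04  2.17] axis e,l deg [-0.85326769 -0.04381175] tool axes e,l,U of U/e in gripper [ 0.001  0.776 -0.631] [-0.001  0.631  0.776] [1.    0.    0.001]
```

>>> arm_command(
  targets=[
    [0,-0.001,-0.0012,0,0,0],
    [0,-0.001,-0.0012,0,0,0],
    [0,-0.001,-0.0012,0,0,0],
    [0,0,0,0,0,0],
  ],
)

```text
clock: 8.45
eef_pos: [568.1, 250.1, 202.8]
tcp_rot: [2.778, -0.001, 1.931]
contact_force: [8.3, 1.7, 8.1]
opening: 0.192
```

```bash
python3 st.py 2
```

```text
clock 8.45 pos [568.1 250.1 202.8] F: e,l,U [ 3.2 -1.3 11.2]
butt e,l,U [-8.65  0.82  1.97] axis e,l deg [-0.84491877 -0.01658821] tool axes e,l,U of U/e in gripper [ 0.     0.775 -0.631] [-0.001  0.631  0.775] [1.    0.001 0.001]
```

```bash
python3 ov.py 2 pics/s8.png 290 148; python3 ov.py 2 pics/s8b.png 300 110
```

```text
(no output)
```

View pics/s8.png

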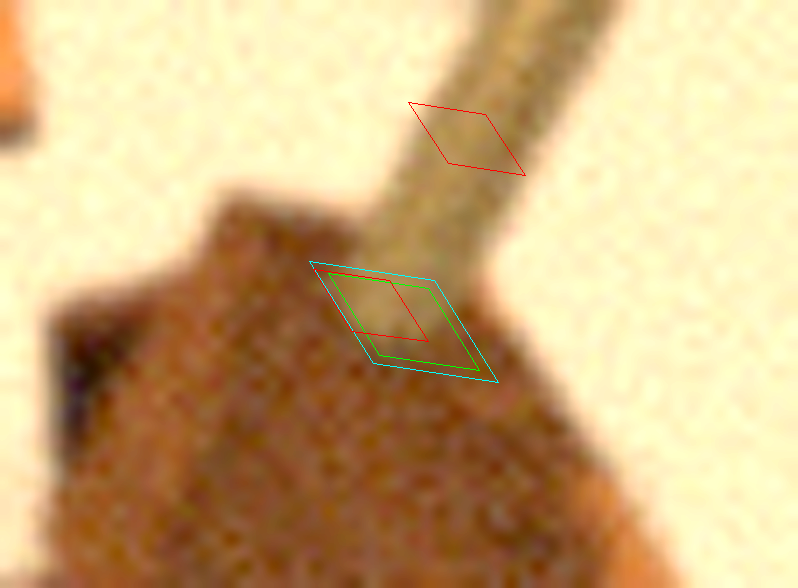

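View pics/s8b.png

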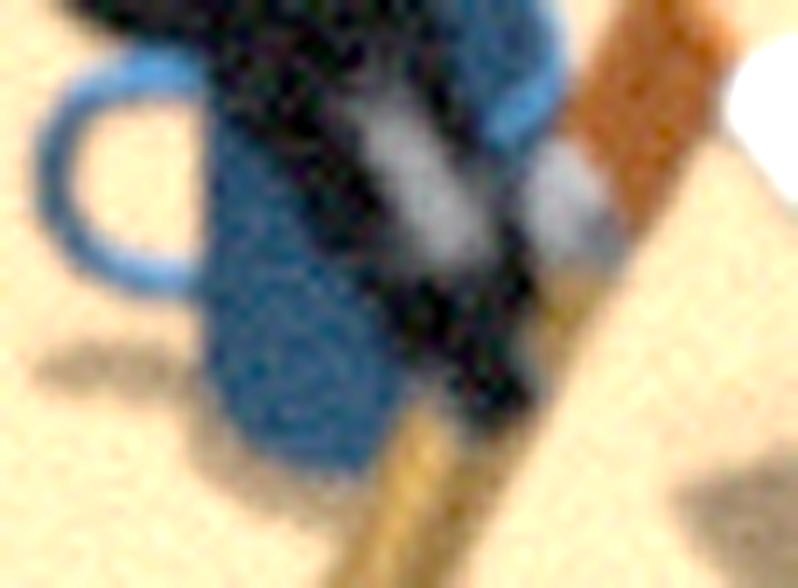

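The butt has caught in the mouth and the tool is pivoting in the grip: the overlay's t=0 square is off by about 38 px at 14x scale, while at t=40 it fits. I'll move back +e to straighten it, then wiggle along -l.

>>> arm_command(
  targets=[
    [0,0.0019,0.0023,0,0,0],
    [0,0.0019,0.0023,0,0,0],
    [0,0.0019,0.0023,0,0,0],
    [-0.0015,0,0,0,0,0],
    [-0.0015,0,0,0,0,0],
    [0,0,0,0,0,0],
  ],
)

```text
clock: 9.05
eef_pos: [576.1, 250.5, 198.3]
tcp_rot: [2.778, -0.003, 1.93]
contact_force: [5.0, 5.5, 14.2]
opening: 0.192
```

```bash
python3 st.py 2
```

```text
clock 9.05 pos [576.1 250.5 198.3] F: e,l,U [-1.4  3.3 15.6]
butt e,l,U [ 0.15 -1.38  1.94] axis e,l deg [-0.81264582 -0.1386638 ] tool axes e,l,U of U/e in gripper [ 0.002  0.775 -0.632] [-0.001  0.632  0.775] [ 1.    -0.001  0.002]
```

>>> arm_command(
  targets=[
    [-0.0015,0,0,0,0,0],
    [-0.0015,0,0,0,0,0],
    [0,0,0,0,0,0],
  ],
)

```text
clock: 9.3
eef_pos: [576.9, 248.3, 198.4]
tcp_rot: [2.778, -0.004, 1.929]
contact_force: [2.8, 9.5, 12.7]
opening: 0.193
```

```bash
python3 st.py 2
```

```text
clock 9.3 pos [576.9 248.3 198.4] F: e,l,U [-1.1  7.9 14. ]
butt e,l,U [ 0.15 -3.59  1.99] axis e,l deg [-0.82302579 -0.23281513] tool axes e,l,U of U/e in gripper [ 0.004  0.775 -0.632] [-0.001  0.632  0.775] [ 1.    -0.003  0.003]
```

>>> arm_command(
  targets=[
    [0.002,0,0,0,0,0],
    [0.002,0,0,0,0,0],
    [0.002,0,0,0,0,0],
    [0.002,0,0,0,0,0],
    [0.001,0,0,0,0,0],
    [0,0,0,0,0,0],
  ],
)

```text
clock: 9.8
eef_pos: [574.3, 255.2, 198.3]
tcp_rot: [2.778, 0.001, 1.932]
contact_force: [7.3, -2.4, 14.6]
opening: 0.193
```

```bash
python3 st.py 2
```

```text
clock 9.8 pos [574.3 255.2 198.3] F: e,l,U [-2.2 -4.8 15.7]
butt e,l,U [0.1  3.2  1.93] axis e,l deg [-0.81052832  0.08242956] tool axes e,l,U of U/e in gripper [-0.001  0.775 -0.632] [-0.001  0.632  0.775] [1.    0.002 0.   ]
```

The butt hasn't moved: the l-force is purely elastic at about 2 N/mm. I'll lift clear and re-measure the grip.

>>> arm_command(
  targets=[
    [-0.003,0.008,-0.0067,0,0,0],
    [0,0.008,-0.0067,0,0,0],
    [0,0,0,0,0,0],
    [0,0,0,0,0,0],
    [0,0,0,0,0,0],
  ],
)

```text
clock: 10.22
eef_pos: [579.9, 254.5, 211.6]
tcp_rot: [2.791, -0.001, 1.93]
contact_force: [-0.3, 0.1, -0.3]
opening: 0.189
```

```bash
python3 st.py 2; python3 ov.py 2 pics/s9.png 292 140; python3 - <<'E'
from h import *
from rig import r
f=r.grab_frame('side');cv2.imwrite('pics/s9b.png',cv2.resize(f['image'][90:190,275:390],None,fx=6,fy=6,interpolation=cv2.INTER_CUBIC))
T0,s=cur();z=np.load('grasp.npz');b,dg=z['b'],z['dg']
for t in (0,50,100,190): print(t,(np.array(proj(f,T0[:3,:3]@(b+t*dg)+T0[:3,3]))-[275,90])*6+3)
E
```

```text
clock 10.2167 pos [579.9 254.5 211.6] F: e,l,U [-0.1  0.2 -0.4]
butt e,l,U [-3.54  0.78 15.8 ] axis e,l deg [-0.07410973 -0.03545634] tool axes e,l,U of U/e in gripper [ 0.001  0.767 -0.642] [-0.     0.642  0.767] [ 1.    -0.     0.001]
0 [272.45939996 456.39021634]
50 [325.9657308  366.31585023]
100 [381.64034621 272.59132057]
190 [487.75536449  93.9537116 ]
```

View pics/s9.png

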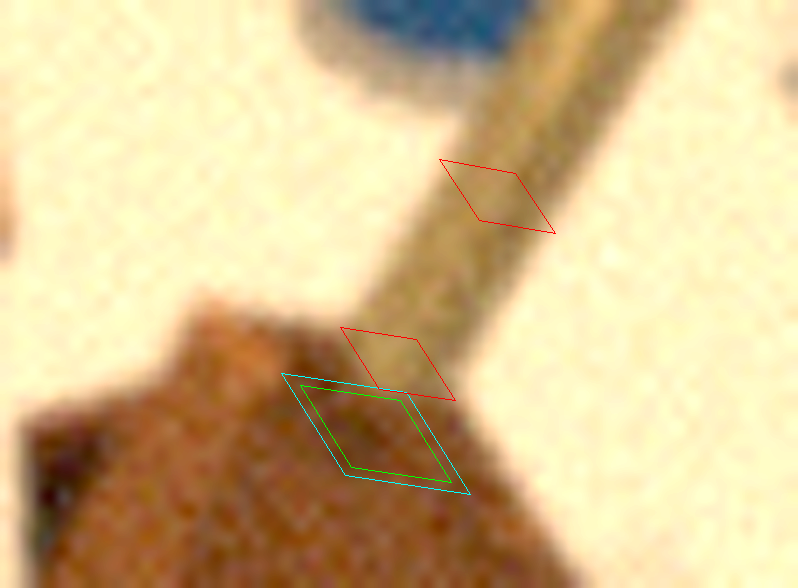

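View pics/s9b.png

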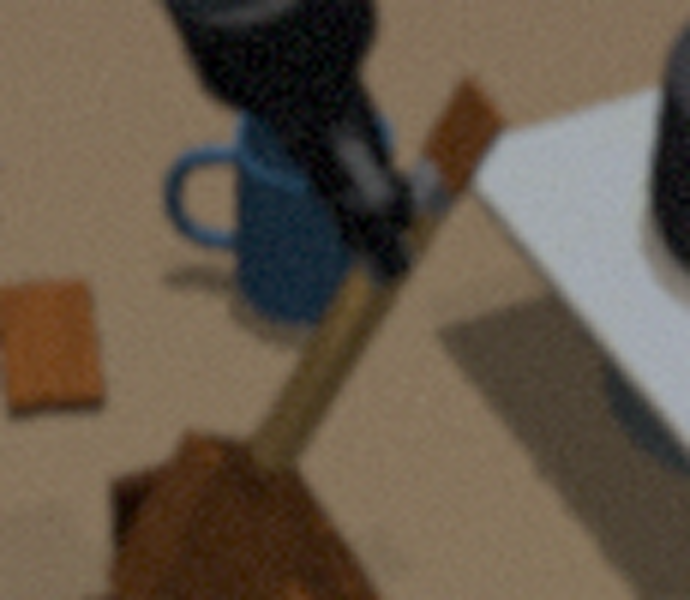

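```bash
python3 - <<'E'
from h import *
import pickle
F=pickle.load(open('F.pkl','rb'))
e=RZ@np.array([.8660254,0,-.5]);l=RZ@np.array([0,1.,0])
E_=np.arange(-40,40,.5);L_=np.arange(-95,95,.5)
outs=[]
for n in('top','side'):
    f=F[n];P=M1+E_[:,None,None]*e+L_[None,:,None]*l
    c=(P-f['xyz'])@R.from_euler('xyz',f['orientation']).as_matrix()
    u=(f['fx']*c[...,0]/c[...,2]+f['cx']).astype(np.float32);v=(f['fy']*c[...,1]/c[...,2]+f['cy']).astype(np.float32)
    im=cv2.remap(f['image'],u,v,cv2.INTER_CUBIC);g=im.astype(float).sum(2)
    # profiles
    for i in(-1,0,1):
        a=g[(np.abs(E_)<6),:].mean(0);sel=np.abs(L_-62*i)<26;d=a[sel];x=L_[sel]
        w=np.clip(np.percentile(d,80)-d-8,0,None);cl=(w*x).sum()/w.sum()-62*i
        a=g[:,np.abs(L_-62*i)<7].mean(1);b_=g[:,(np.abs(L_-62*i)>20)&(np.abs(L_-62*i)<28)].mean(1)
        d=b_-a;s_=np.abs(E_)<24
        print(n,i,'l cen %.2f'%cl,'e diff:',[(int(q),int(y)) for q,y in zip(E_[s_][::6],d[s_][::6])])
        print('   l prof',[(int(q-62*i),int(y)) for q,y in zip(x[::6],(np.percentile(g[(np.abs(E_)<6),:].mean(0)[sel],80)-g[(np.abs(E_)<6),:].mean(0)[sel])[::6])])
    im=cv2.convertScaleAbs(cv2.resize(im,None,fx=2,fy=2),alpha=2)
    for i in(-1,0,1):
        cx=(95+62*i)*4;cv2.rectangle(im,(cx-48,160-48),(cx+48,160+48),(0,255,0),1)
    outs.append(im)
cv2.imwrite('pics/rect.png',np.vstack(outs)[:, :800])
E
```

```text
top -1 l cen 1.46 e diff: [(-23, -1), (-20, 1), (-17, 2), (-14, 7), (-11, 19), (-8, 39), (-5, 50), (-2, 51), (0, 54), (3, 54), (6, 54), (9, 44), (12, 23), (15, 3), (18, -5), (21, 0)]
   l prof [(-25, -5), (-22, -5), (-19, -2), (-16, 2), (-13, 25), (-10, 49), (-7, 51), (-4, 53), (-1, 51), (1, 50), (4, 49), (7, 59), (10, 63), (13, 47), (16, 15), (19, 3), (22, 0), (25, 2)]
top 0 l cen 1.29 e diff: [(-23, 1), (-20, 1), (-17, -2), (-14, 0), (-11, 13), (-8, 36), (-5, 51), (-2, 51), (0, 48), (3, 50), (6, 47), (9, 36), (12, 21), (15, 6), (18, -1), (21, -1)]
   l prof [(-25, -1), (-22, 2), (-19, -2), (-16, 7), (-13, 24), (-10, 45), (-7, 48), (-4, 52), (-1, 47), (1, 47), (4, 48), (7, 53), (10, 60), (13, 44), (16, 12), (19, -1), (22, -2), (25, -3)]
top 1 l cen 1.69 e diff: [(-23, -2), (-20, -1), (-17, 1), (-14, 12), (-11, 26), (-8, 42), (-5, 50), (-2, 53), (0, 56), (3, 55), (6, 51), (9, 37), (12, 20), (15, 10), (18, 5), (21, 6)]
   l prof [(-25, 0), (-22, -2), (-19, -1), (-16, 1), (-13, 26), (-10, 48), (-7, 46), (-4, 53), (-1, 51), (1, 55), (4, 55), (7, 64), (10, 70), (13, 44), (16, 14), (19, 2
[... 453 characters left out ...]
7, 4), (-14, 25), (-11, 47), (-8, 58), (-5, 72), (-2, 81), (0, 68), (3, 58), (6, 38), (9, 16), (12, -11), (15, -7), (18, 0), (21, 5)]
   l prof [(-25, -4), (-22, -2), (-19, 10), (-16, 22), (-13, 24), (-10, 31), (-7, 53), (-4, 74), (-1, 70), (1, 65), (4, 57), (7, 43), (10, 27), (13, 18), (16, 8), (19, 0), (22, -2), (25, -4)]
side 1 l cen -2.48 e diff: [(-23, 2), (-20, 3), (-17, -1), (-14, 23), (-11, 48), (-8, 73), (-5, 83), (-2, 83), (0, 67), (3, 52), (6, 41), (9, 16), (12, 11), (15, 17), (18, 8), (21, 0)]
   l prof [(-25, 0), (-22, 0), (-19, 12), (-16, 26), (-13, 37), (-10, 45), (-7, 51), (-4, 64), (-1, 75), (1, 78), (4, 59), (7, 36), (10, 23), (13, 14), (16, 3), (19, -1), (22, 0), (25, -5)]
```

View pics/rect.png

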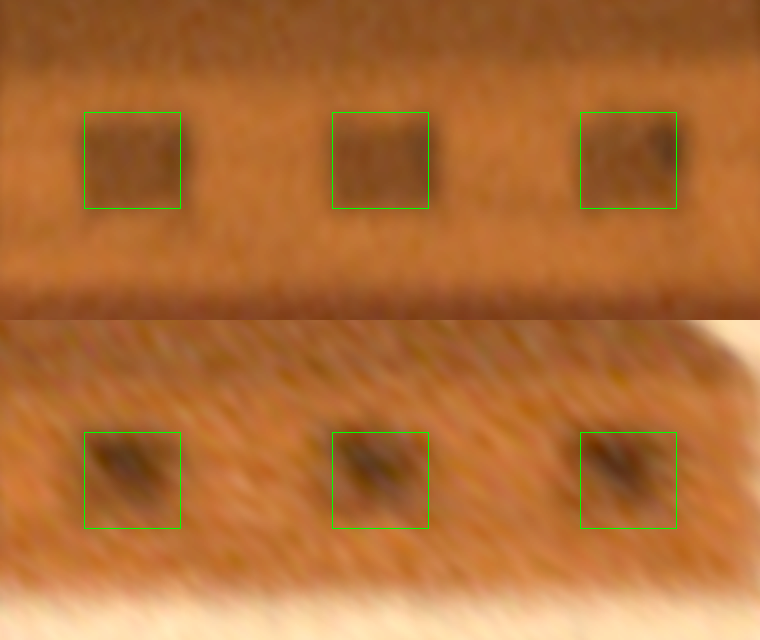

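The rectified views show why the mouth estimate was biased: both cameras look towards +e/+l, so the lit chamfers shift the dark patches. Allowing for the chamfer, the mouths lie about +2 to +3 mm in e and +1.3 mm in l. I'll retry there.

>>> arm_command(
  targets=[
    [0.0005,0.0039,0.0046,0,0,0],
    [0,-0.0038,0.0032,0,0,0],
    [0,-0.0038,0.0032,0,0,0],
    [0,-0.0038,0.0032,0,0,0],
    [0,-0.0023,0.0019,0,0,0],
    [0,-0.0023,0.0019,0,0,0],
    [0,0,0,0,0,0],
  ],
)

```text
clock: 10.9
eef_pos: [574.9, 253.1, 190.4]
tcp_rot: [2.791, -0.001, 1.93]
contact_force: [-1.0, 0.4, -0.1]
opening: 0.191
```

```bash
python3 st.py 2
```

```text
clock 10.9 pos [574.9 253.1 190.4] F: e,l,U [-0.6  0.7 -0.5]
butt e,l,U [ 2.52  1.23 -5.11] axis e,l deg [-0.08609169 -0.02962879] tool axes e,l,U of U/e in gripper [ 0.001  0.767 -0.642] [-0.     0.642  0.767] [ 1.    -0.     0.001]
```

It's in: U = -5 mm with no force. Continuing down, feeling for the stub at -30 mm.

>>> arm_command(
  targets=[
    [0,-0.0038,0.0032,0,0,0],
    [0,-0.0038,0.0032,0,0,0],
    [0,-0.0038,0.0032,0,0,0],
    [0,-0.0038,0.0032,0,0,0],
    [0,-0.0038,0.0032,0,0,0],
    [0,-0.0038,0.0032,0,0,0],
    [0,-0.0038,0.0032,0,0,0],
    [0,0,0,0,0,0],
  ],
)

```text
clock: 11.57
eef_pos: [558.4, 246.9, 159.8]
tcp_rot: [2.792, -0.001, 1.93]
contact_force: [-0.3, -0.5, -0.3]
opening: 0.191
```

```bash
python3 st.py 2
```

```text
clock 11.5667 pos [558.4 246.9 159.8] F: e,l,U [-0.2 -0.4 -0.5]
butt e,l,U [  2.5    1.2  -40.42] axis e,l deg [-0.04978738 -0.02758027] tool axes e,l,U of U/e in gripper [ 0.     0.767 -0.642] [-0.     0.642  0.767] [ 1.    -0.     0.001]
```

>>> arm_command(
  targets=[
    [0,-0.0038,0.0032,0,0,0],
    [0,-0.0038,0.0032,0,0,0],
    [0,-0.0038,0.0032,0,0,0],
    [0,-0.0038,0.0032,0,0,0],
    [0,-0.0038,0.0032,0,0,0],
    [0,-0.0038,0.0032,0,0,0],
    [0,-0.0023,0.0019,0,0,0],
    [0,-0.0023,0.0019,0,0,0],
    [0,0,0,0,0,0],
  ],
)

```text
clock: 12.32
eef_pos: [544.4, 241.8, 131.1]
tcp_rot: [2.786, -0.001, 1.931]
contact_force: [-0.3, 1.9, 4.7]
opening: 0.188
```

```bash
python3 st.py 2
```

```text
clock 12.3167 pos [544.4 241.8 131.1] F: e,l,U [-2.   1.9  4.3]
butt e,l,U [  4.59   1.4  -72.72] axis e,l deg [-0.39381916 -0.03569454] tool axes e,l,U of U/e in gripper [ 0.001  0.77  -0.638] [-0.001  0.638  0.77 ] [1.    0.    0.001]
```

Contact of about 4 N at the expected floor depth. Releasing and backing out along the approach.

>>> arm_command(
  targets=[
    [0,0,0,0,0,0],
    [0,0,0,0,0,0],
    [0,0,0,0,0,0],
    [0,0,0,0,0,0],
    [0,0,-0.015,0,0,0],
    [0,0,-0.025,0,0,0],
    [0,0,-0.03,0,0,0],
    [0,0,-0.03,0,0,0],
    [0,0,0,0,0,0],
  ],
  fingers=0.045,
)

```text
clock: 13.07
eef_pos: [511.6, 229.5, 229.0]
tcp_rot: [2.783, -0.001, 1.931]
contact_force: [0.6, 0.6, 0.4]
opening: 0.527
```

```bash
python3 - <<'E'
from h import *
from rig import r
T0,s=cur();print(s['eef_pos'],s['tcp_rot'],s['contact_force'])
f=r.grab_frame('side');g=r.grab_frame('top');
M=mouth(2)+2.5*(RZ@np.array([.866,0,-.5]))+1.2*(RZ@np.array([0,1,0]))
print('tip pred if home',(np.array(proj(f,M+115*U))-[255,90])*6+3,'mouth',(np.array(proj(f,M))-[255,90])*6+3)
cv2.imwrite('pics/s10.png',cv2.resize(f['image'][90:190,255:375],None,fx=6,fy=6,interpolation=cv2.INTER_CUBIC))
cv2.imwrite('pics/t10.png',g['image'])
E
```

```text
[511.61153489 229.47234931 229.04530566] [ 2.78311277e+00 -1.26719812e-03  1.93053864e+00] [0.58594218 0.56324404 0.41906412]
tip pred if home [511.60391464 275.45741622] mouth [386.54231726 484.86658333]
```

View pics/s10.png

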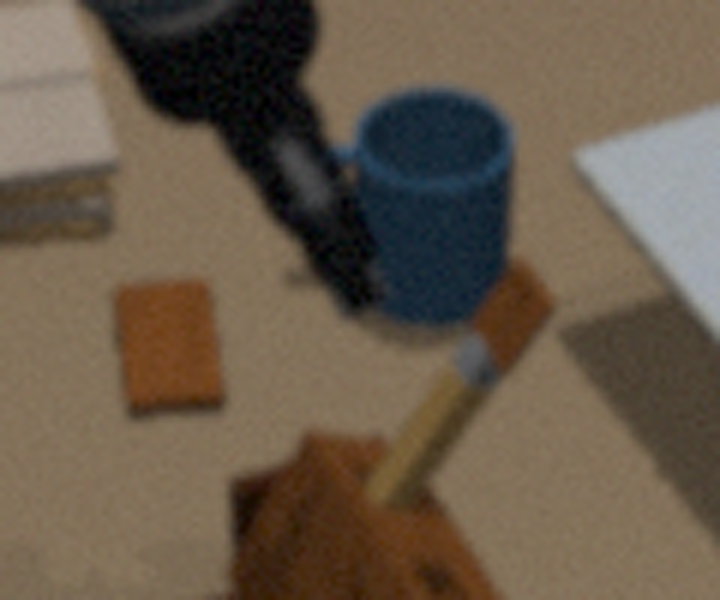

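The paddle tool stands in pocket 2: tip seen at crop (535,280), predicted (512,275) if home, with the difference being lean within the pocket clearance. Next, the loop tool.

```bash
python3 - <<'E'
from kin import *
P=np.array([297.5,1.6,560.2,59.9,496.2,336.7])
T0,s=cur();fix=np.diag([-1,-1,1.])
T1=Tm([552.4,-292.1,90],toolpose(np.deg2rad(-20.3),0,.7))
T=plan(T0,T1,20)
from scipy.linalg import logm,expm
L=np.real(logm(np.linalg.inv(T0)@T1));q=s['qpos']
for k in range(0,21,4):
    X=T0@expm(L*k/20);q,e=ik(P,X[:3,3],X[:3,:3],q,fix);print(np.round(X[:3,3]),'body',np.round((X@[0,0,-110,1])[:3]),np.round(q,2),round(e,3))
E
```

```text
rows 20 [-0.0274, 0.0024, 0.0049, 0.0504, 0.0064, 0.0368] |shift| 27.9 end [ 552.8 -291.8   90.7] minz 90.7 err [0.37 0.27 0.72] [-0.0008 -0.0002  0.0001]
[511. 229. 225.] body [475. 216. 328.] [ 0.44  0.09  2.04 -0.04  0.66 -1.46] 0.0
[558. 130. 206.] body [544. 119. 314.] [ 0.19  0.23  1.88  0.09  0.89 -1.65] 0.0
[587.  25. 179.] body [595.  16. 288.] [-0.01  0.39  1.71  0.1   1.11 -1.7 ] 0.0
[596. -82. 147.] body [625. -94. 252.] [-0.17  0.56  1.54  0.06  1.33 -1.71] 0.0
[ 584. -188.  116.] body [ 634. -205.  213.] [-0.32  0.73  1.37  0.01  1.54 -1.69] 0.0
[ 552. -292.   90.] body [ 619. -317.  174.] [-0.45  0.9   1.19 -0.06  1.75 -1.66] 0.0
```

>>> arm_command(
  targets=[
    [-0.0274,0.0024,0.0049,0.0504,0.0064,0.0368],
    [-0.0274,0.0024,0.0049,0.0504,0.0064,0.0368],
    [-0.0274,0.0024,0.0049,0.0504,0.0064,0.0368],
    [-0.0274,0.0024,0.0049,0.0504,0.0064,0.0368],
    [-0.0274,0.0024,0.0049,0.0504,0.0064,0.0368],
    [-0.0274,0.0024,0.0049,0.0504,0.0064,0.0368],
    [-0.0274,0.0024,0.0049,0.0504,0.0064,0.0368],
    [-0.0274,0.0024,0.0049,0.0504,0.0064,0.0368],
    [-0.0274,0.0024,0.0049,0.0504,0.0064,0.0368],
    [-0.0274,0.0024,0.0049,0.0504,0.0064,0.0368],
    [-0.0274,0.0024,0.0049,0.0504,0.0064,0.0368],
    [-0.0274,0.0024,0.0049,0.0504,0.0064,0.0368],
    [-0.0274,0.0024,0.0049,0.0504,0.0064,0.0368],
    [-0.0274,0.0024,0.0049,0.0504,0.0064,0.0368],
    [-0.0274,0.0024,0.0049,0.0504,0.0064,0.0368],
    [-0.0274,0.0024,0.0049,0.0504,0.0064,0.0368],
    [-0.0274,0.0024,0.0049,0.0504,0.0064,0.0368],
    [-0.0274,0.0024,0.0049,0.0504,0.0064,0.0368],
    [-0.0274,0.0024,0.0049,0.0504,0.0064,0.0368],
    [-0.0274,0.0024,0.0049,0.0504,0.0064,0.0368],
  ],
  fingers=0.05,
)

```text
clock: 14.83
eef_pos: [551.0, -293.1, 87.2]
tcp_rot: [-2.434, 0.002, 1.215]
contact_force: [0.7, -0.7, 1.3]
opening: 0.586
```

>>> arm_command(
  targets=[
    [0,0,0,0,0,0],
    [0,0,0,0,0,0],
  ],
)

```text
clock: 15.0
eef_pos: [550.4, -293.1, 86.3]
tcp_rot: [-2.434, 0.001, 1.214]
contact_force: [0.3, -0.1, 0.1]
opening: 0.584
```

```bash
python3 - <<'E'
from h import *
from rig import r
T0,s=cur();print(s['eef_pos'],s['tcp_rot'],s['contact_force'])
plan(T0,Tm([552.4,-292.1,10],toolpose(np.deg2rad(-20.3),0,.7)),8)
f=r.grab_frame('side');cv2.imwrite('pics/s11.png',cv2.resize(f['image'][290:410,270:430],None,fx=5,fy=5,interpolation=cv2.INTER_CUBIC))
print((np.array(proj(f,[552.4,-292.1,9]))-[270,290])*5)
E
```

```text
[ 550.4063426  -293.05915335   86.33123443] [-2.43444785e+00  1.13797918e-03  1.21402664e+00] [ 0.32465968 -0.06167278  0.13598148]
rows 8 [0.0002, 0.0063, 0.0071, -0.0009, -0.0001, -0.0003] |shift| 9.5 end [ 552.5 -292.2   10.4] minz 10.4 err [ 0.09 -0.09  0.41] [ 0.0001  0.0001 -0.0002]
[363.66237583 398.36488229]
```

View pics/s11.png

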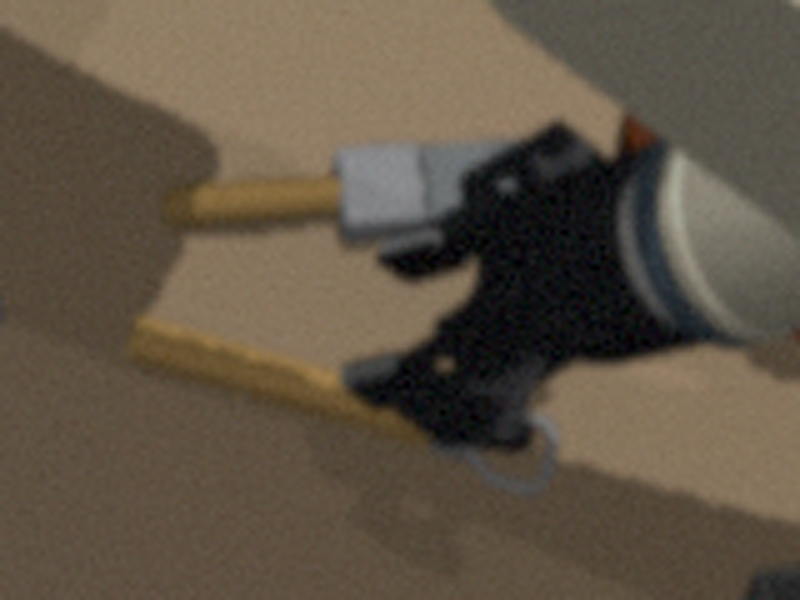

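The gripper is above the loop tool with the brush clear; the target grasp point projects to (364,398) on the handle. Descending and closing.

>>> arm_command(
  targets=[
    [0.0002,0.0063,0.0071,-0.001,0,0],
    [0.0002,0.0063,0.0071,-0.001,0,0],
    [0.0002,0.0063,0.0071,-0.001,0,0],
    [0.0002,0.0063,0.0071,-0.001,0,0],
    [0.0002,0.0063,0.0071,-0.001,0,0],
    [0.0002,0.0063,0.0071,-0.001,0,0],
    [0.0002,0.0063,0.0071,-0.001,0,0],
    [0.0002,0.0063,0.0071,-0.001,0,0],
    [0,0,0,0,0,0],
    [0,0,0,0,0,0],
  ],
)

```text
clock: 15.88
eef_pos: [554.1, -291.4, 13.4]
tcp_rot: [-2.446, 0.002, 1.216]
contact_force: [-0.3, -0.3, -0.2]
opening: 0.588
```

>>> arm_command(
  targets=[
    [0,0,0,0,0,0],
    [0,0,0,0,0,0],
    [0,0,0,0,0,0],
    [0,0,0,0,0,0],
    [0,0,0,0,0,0],
    [0,0,0,0,0,0],
  ],
  fingers=0.0,
  squeeze=60,
)

```text
clock: 16.38
eef_pos: [555.0, -291.8, 14.9]
tcp_rot: [-2.448, 0.002, 1.216]
contact_force: [3.1, -1.3, 5.9]
opening: 0.187
```

The grip is shallow (TCP at 14.9 mm). The upward force looks like the pads swinging forward and pressing the handle onto the table. I'll reopen, go 4.5 mm deeper and close again.

>>> arm_command(
  targets=[
    [0,0,0,0,0,0],
    [0,0,0,0,0,0],
    [0,0.0014,0.0017,0,0,0],
    [0,0.0015,0.0018,0,0,0],
    [0,0,0,0,0,0],
  ],
  fingers=0.04,
)

```text
clock: 16.8
eef_pos: [554.0, -291.3, 8.7]
tcp_rot: [-2.446, 0.002, 1.216]
contact_force: [-0.4, -0.1, -0.8]
opening: 0.466
```

>>> arm_command(
  targets=[
    [0,0,0,0,0,0],
    [0,0,0,0,0,0],
    [0,0,0,0,0,0],
    [0,0,0,0,0,0],
    [0,0,0,0,0,0],
  ],
  fingers=0.0,
)

```text
clock: 17.22
eef_pos: [554.5, -291.5, 9.5]
tcp_rot: [-2.447, 0.002, 1.216]
contact_force: [-0.2, 0.2, -0.2]
opening: 0.195
```

>>> arm_command(
  targets=[
    [0,-0.0128,-0.0154,0,0,0],
    [0,-0.016,-0.0192,0,0,0],
    [0,-0.016,-0.0192,0,0,0],
    [0,-0.016,-0.0192,0,0,0],
    [0,-0.016,-0.0192,0,0,0],
    [0,-0.016,-0.0192,0,0,0],
    [0,-0.016,-0.0192,0,0,0],
    [0,0,0,0,0,0],
    [0,0,0,0,0,0],
  ],
)

```text
clock: 17.97
eef_pos: [555.4, -291.6, 182.4]
tcp_rot: [-2.451, 0.002, 1.216]
contact_force: [-0.7, 0.6, -1.0]
opening: 0.195
```

```bash
sed -i 's/^YAW=.*/&\nM1=M1+2.5*(RZ@np.array([.8660254,0,-.5]))+1.2*(RZ@np.array([0,1.,0]))/' h.py; python3 - <<'E'
from h import *
import pickle
from rig import r
T0,s=cur();print(s['eef_pos'],s['tcp_rot'],s['contact_force'],s['opening'],M1)
f=r.grab_frame('side');pickle.dump((f,T0),open('G4.pkl','wb'))
lvl=T0[:3,:3].T@np.array([np.cos(np.deg2rad(-20.3)),np.sin(np.deg2rad(-20.3)),0]);lvl[0]=0;lvl/=np.linalg.norm(lvl)
up=T0[:3,:3].T@np.array([0,0,1.])
b=-108.8*lvl-0.5*up;b[0]=0;np.savez('grasp.npz',b=b,dg=lvl);print(b,lvl)
for t in (0,50,100,190): print(t,(np.array(proj(f,T0[:3,:3]@(b+t*lvl)+T0[:3,3]))-[270,240])*6+3)
cv2.imwrite('pics/s12.png',cv2.resize(f['image'][240:340,270:400],None,fx=6,fy=6,interpolation=cv2.INTER_CUBIC))
E
```

```text
[ 555.37251426 -291.61650696  182.41743805] [-2.45118741e+00  2.12530501e-03  1.21634369e+00] [-0.72979758  0.60825148 -1.0194495 ] 0.19546754233142793 [553.10441836 178.68503095  98.75      ]
[  0.         -83.56504801  69.67476433] [ 0.          0.7709878  -0.63684992]
0 [147.64759017 459.31979075]
50 [293.88472314 498.39937145]
100 [442.51335167 538.11804184]
190 [716.26150502 611.27294329]
```

View pics/s12.png

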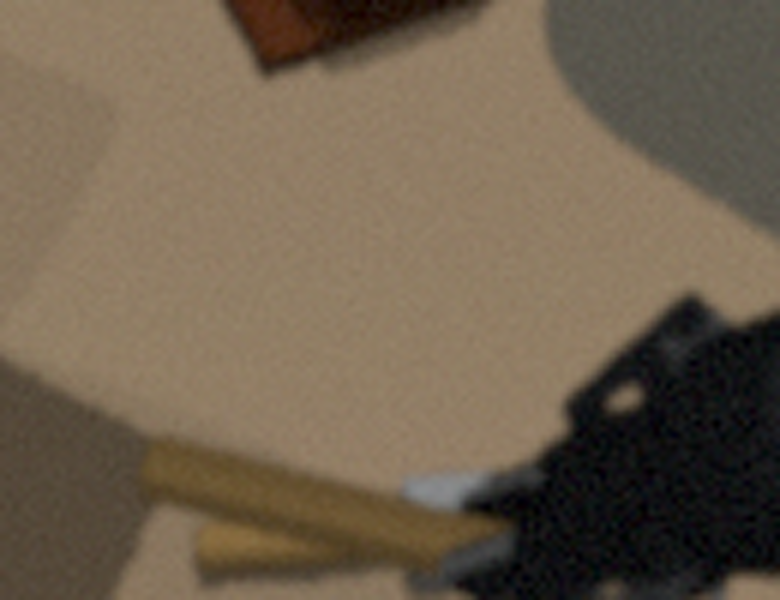

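The loop tool is held level and matches the model (butt seen at (152,466), predicted (148,459)). Planning to pocket 0.

```bash
python3 - <<'E'
from kin import *
P=np.array([297.5,1.6,560.2,59.9,496.2,336.7])
T0,s=cur();fix=np.diag([-1,-1,1.]);q=s['qpos']
z=np.load('grasp.npz');b,dg=z['b'],z['dg']
T1=insT(0,40,b,dg);T=plan(T0,T1,19)
from scipy.linalg import logm,expm
L=np.real(logm(np.linalg.inv(T0)@T1))
for k in range(0,20,3):
    X=T0@expm(L*k/19);q,e=ik(P,X[:3,3],X[:3,:3],q,fix);print(np.round(X[:3,3]),'butt',np.round(X[:3,:3]@b+X[:3,3]),np.round(q,2),round(e,3))
E
```

```text
rows 19 [0.0238, 0.0043, -0.0019, -0.0528, -0.0065, -0.0388] |shift| 24.3 end [643.4 146.  227.7] minz 178.8 err [-0.78 -0.68 -0.14] [-0.0005 -0.0002  0.0008]
[ 555. -291.  181.] butt [ 453. -254.  180.] [-0.45  0.8   1.16 -0.07  1.87 -1.66] 0.0
[ 590. -228.  179.] butt [ 486. -201.  161.] [-0.36  0.72  1.25 -0.01  1.7  -1.69] 0.0
[ 619. -161.  182.] butt [ 517. -144.  147.] [-0.27  0.63  1.35  0.03  1.53 -1.73] 0.0
[640. -92. 190.] butt [544. -85. 138.] [-0.17  0.54  1.46  0.06  1.35 -1.76] 0.0
[652. -20. 201.] butt [566. -23. 134.] [-0.07  0.45  1.57  0.09  1.17 -1.78] 0.0
[655.  51. 213.] butt [582.  41. 132.] [ 0.03  0.36  1.68  0.1   0.98 -1.8 ] 0.0
[648. 123. 224.] butt [592. 106. 133.] [ 0.15  0.28  1.79  0.1   0.78 -1.8 ] 0.0
```

>>> arm_command(
  targets=[
    [0.0238,0.0043,-0.0019,-0.0528,-0.0065,-0.0388],
    [0.0238,0.0043,-0.0019,-0.0528,-0.0065,-0.0388],
    [0.0238,0.0043,-0.0019,-0.0528,-0.0065,-0.0388],
    [0.0238,0.0043,-0.0019,-0.0528,-0.0065,-0.0388],
    [0.0238,0.0043,-0.0019,-0.0528,-0.0065,-0.0388],
    [0.0238,0.0043,-0.0019,-0.0528,-0.0065,-0.0388],
    [0.0238,0.0043,-0.0019,-0.0528,-0.0065,-0.0388],
    [0.0238,0.0043,-0.0019,-0.0528,-0.0065,-0.0388],
    [0.0238,0.0043,-0.0019,-0.0528,-0.0065,-0.0388],
    [0.0238,0.0043,-0.0019,-0.0528,-0.0065,-0.0388],
    [0.0238,0.0043,-0.0019,-0.0528,-0.0065,-0.0388],
    [0.0238,0.0043,-0.0019,-0.0528,-0.0065,-0.0388],
    [0.0238,0.0043,-0.0019,-0.0528,-0.0065,-0.0388],
    [0.0238,0.0043,-0.0019,-0.0528,-0.0065,-0.0388],
    [0.0238,0.0043,-0.0019,-0.0528,-0.0065,-0.0388],
    [0.0238,0.0043,-0.0019,-0.0528,-0.0065,-0.0388],
    [0.0238,0.0043,-0.0019,-0.0528,-0.0065,-0.0388],
    [0.0238,0.0043,-0.0019,-0.0528,-0.0065,-0.0388],
    [0.0238,0.0043,-0.0019,-0.0528,-0.0065,-0.0388],
  ],
)

```text
clock: 19.6
eef_pos: [642.2, 147.0, 225.8]
tcp_rot: [2.786, -0.001, 1.933]
contact_force: [-0.5, 0.4, -1.0]
opening: 0.194
```

>>> arm_command(
  targets=[
    [0,0,0,0,0,0],
    [0,0,0,0,0,0],
    [0,0,0,0,0,0],
  ],
)

```text
clock: 19.85
eef_pos: [642.9, 145.7, 226.0]
tcp_rot: [2.789, -0.001, 1.931]
contact_force: [0.8, -0.4, -0.4]
opening: 0.193
```

```bash
python3 st.py 0; python3 ov.py 0 pics/s13.png 315 155;  python3 ov.py 0 pics/s13b.png 335 125; python3 - <<'E'
from h import *
z=np.load('grasp.npz');b,dg=z['b'],z['dg'];T0,s=cur()
T=plan(T0,insT(0,12,b,dg),5)
E
```

```text
clock 19.85 pos [642.9 145.7 226. ] F: e,l,U [ 0.7 -0.7 -0.1]
butt e,l,U [-0.8  -0.35 37.58] axis e,l deg [ 0.22008337 -0.0426773 ] tool axes e,l,U of U/e in gripper [ 0.001  0.769 -0.64 ] [-0.001  0.64   0.769] [1.    0.    0.002]
rows 5 [0.0002, -0.004, 0.0033, -0.0006, -0.0002, -0.0002] |shift| 5.2 end [631.1 141.5 203.8] minz 203.8 err [ 0.01 -0.2   0.16] [-0.     -0.0002  0.0002]
```

View pics/s13.png

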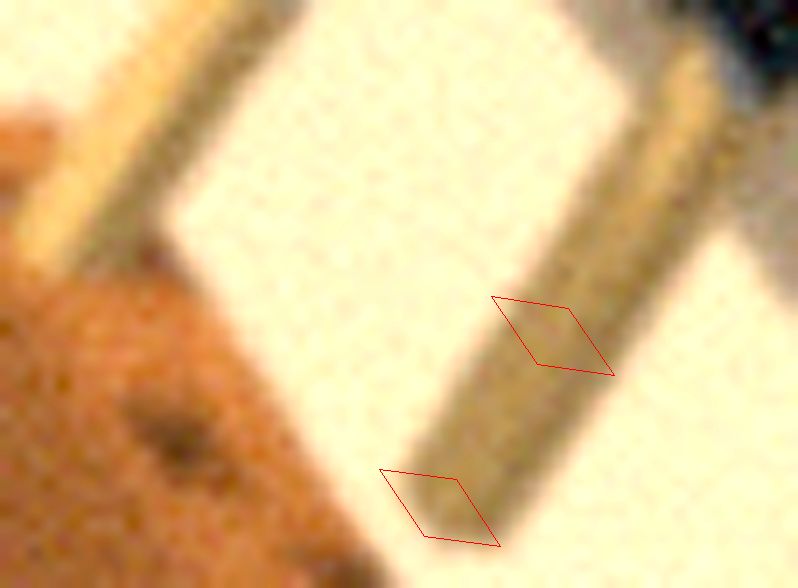

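View pics/s13b.png

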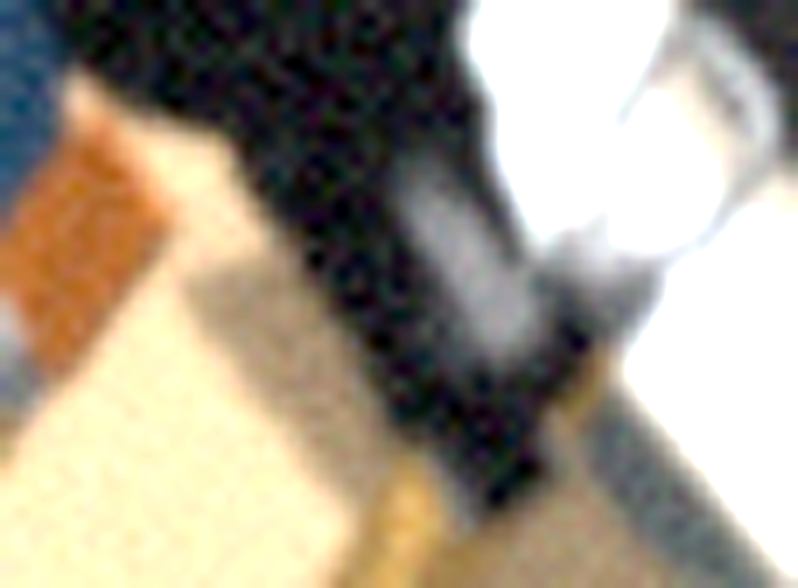

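The butt sits about 2 mm further +e than the model in both views, which is roughly 1° of grip tilt. I'll update the grasp and go to 12 mm above mouth 0.

```bash
python3 - <<'E'
from h import *
z=np.load('grasp.npz');b,dg=z['b'],z['dg']
d2=R.from_rotvec([np.deg2rad(-1.),0,0]).apply(dg);b2=b+100*dg-100*d2;np.savez('grasp.npz',b=b2,dg=d2)
T0,s=cur();T=plan(T0,insT(0,12,b2,d2),5)
E
python3 st.py 0
```

```text
rows 5 [0.0002, -0.004, 0.0034, 0.0029, -0.0002, -0.0002] |shift| 5.3 end [631.1 141.6 203.4] minz 203.4 err [-0.11 -0.24 -0.15] [-0.0001 -0.0002  0.0002]
clock 19.95 pos [643.6 145.2 226.2] F: e,l,U [ 0.4  0.6 -0.1]
butt e,l,U [ 1.35 -1.06 38.04] axis e,l deg [-0.82676165 -0.07621223] tool axes e,l,U of U/e in gripper [ 0.001  0.769 -0.639] [-0.     0.639  0.769] [ 1.    -0.001  0.001]
```

>>> arm_command(
  targets=[
    [0.0002,-0.004,0.0034,0.003,0,0],
    [0.0002,-0.004,0.0034,0.003,0,0],
    [0.0002,-0.004,0.0034,0.003,0,0],
    [0.0002,-0.004,0.0034,0.003,0,0],
    [0.0002,-0.004,0.0034,0.003,0,0],
    [0,0,0,0,0,0],
    [0,0,0,0,0,0],
    [0,0,0,0,0,0],
  ],
)

```text
clock: 20.62
eef_pos: [631.0, 142.5, 204.1]
tcp_rot: [2.801, -0.001, 1.931]
contact_force: [-1.3, -0.8, -0.8]
opening: 0.19
```

```bash
python3 st.py 0
```

```text
clock 20.6167 pos [631.  142.5 204.1] F: e,l,U [-0.9 -0.3 -1.5]
butt e,l,U [-0.09  0.75 12.47] axis e,l deg [-0.06394014 -0.0295994 ] tool axes e,l,U of U/e in gripper [ 0.001  0.76  -0.649] [-0.001  0.649  0.76 ] [1.    0.    0.001]
```

>>> arm_command(
  targets=[
    [-0.0005,-0.0023,0.0019,0,0,0],
    [0,-0.0023,0.0019,0,0,0],
    [0,-0.0023,0.0019,0,0,0],
    [0,-0.0023,0.0019,0,0,0],
    [0,-0.0023,0.0019,0,0,0],
    [0,-0.0023,0.0019,0,0,0],
    [0,0,0,0,0,0],
  ],
)

```text
clock: 21.2
eef_pos: [621.6, 138.6, 187.7]
tcp_rot: [2.803, -0.001, 1.931]
contact_force: [-0.7, -0.0, -1.1]
opening: 0.192
```

```bash
python3 st.py 0
```

```text
clock 21.2 pos [621.6 138.6 187.7] F: e,l,U [-0.1  0.2 -1.3]
butt e,l,U [-0.87  0.42 -6.74] axis e,l deg [ 0.02731212 -0.04091446] tool axes e,l,U of U/e in gripper [ 0.001  0.759 -0.651] [-0.002  0.651  0.759] [1.    0.    0.002]
```

It's in the mouth with no force. Going down to about -38 to feel for the stub.

>>> arm_command(
  targets=[
    [0,-0.0038,0.0033,0,0,0],
    [0,-0.0038,0.0033,0,0,0],
    [0,-0.0038,0.0033,0,0,0],
    [0,-0.0038,0.0033,0,0,0],
    [0,-0.0023,0.0019,0,0,0],
    [0,-0.0023,0.0019,0,0,0],
    [0,-0.0023,0.0019,0,0,0],
    [0,-0.0023,0.0019,0,0,0],
    [0,0,0,0,0,0],
  ],
)

```text
clock: 21.95
eef_pos: [606.7, 132.9, 160.2]
tcp_rot: [2.802, -0.001, 1.931]
contact_force: [-0.4, -0.2, -1.0]
opening: 0.189
```

```bash
python3 st.py 0
```

```text
clock 21.95 pos [606.7 132.9 160.2] F: e,l,U [ 0.1 -0.  -1.1]
butt e,l,U [ -0.84   0.37 -38.56] axis e,l deg [ 0.01023024 -0.04297461] tool axes e,l,U of U/e in gripper [ 0.001  0.76  -0.65 ] [-0.001  0.65   0.76 ] [1.    0.    0.002]
```

Past 30 mm with no force, so the stub must be in pocket 1. Continuing to the floor.

>>> arm_command(
  targets=[
    [0,-0.0038,0.0033,0,0,0],
    [0,-0.0038,0.0033,0,0,0],
    [0,-0.0038,0.0033,0,0,0],
    [0,-0.0038,0.0033,0,0,0],
    [0,-0.0038,0.0033,0,0,0],
    [0,-0.0038,0.0033,0,0,0],
    [0,-0.0023,0.0019,0,0,0],
    [0,-0.0023,0.0019,0,0,0],
    [0,-0.0023,0.0019,0,0,0],
    [0,0,0,0,0,0],
  ],
)

```text
clock: 22.78
eef_pos: [591.9, 126.9, 129.0]
tcp_rot: [2.795, -0.0, 1.93]
contact_force: [0.2, 1.4, 11.3]
opening: 0.193
```

```bash
python3 st.py 0
```

```text
clock 22.7833 pos [591.9 126.9 129. ] F: e,l,U [-5.   1.2 10.1]
butt e,l,U [  1.69  -0.14 -73.51] axis e,l deg [-0.42116164 -0.02120104] tool axes e,l,U of U/e in gripper [ 0.     0.765 -0.645] [-0.     0.645  0.765] [ 1. -0.  0.]
```

Contact of 10 N at floor depth (-73.5). Releasing and backing out, with the fingers opened only enough to stay clear of the other tool.

>>> arm_command(
  targets=[
    [0,0,0,0,0,0],
    [0,0,0,0,0,0],
    [0,0,0,0,0,0],
    [0,0,0,0,0,0],
    [0,0,-0.015,0,0,0],
    [0,0,-0.025,0,0,0],
    [0,0,-0.03,0,0,0],
    [0,0,-0.03,0,0,0],
    [0,0,-0.03,0,0,0],
    [0,0,0,0,0,0],
    [0,0,0,0,0,0],
  ],
  fingers=0.042,
)

```text
clock: 23.7
eef_pos: [549.1, 110.8, 251.2]
tcp_rot: [2.798, -0.0, 1.931]
contact_force: [0.3, 1.1, -0.0]
opening: 0.492
```

```bash
python3 - <<'E'
from h import *
from rig import r
T0,s=cur();print(s['eef_pos'],s['contact_force'])
f=r.grab_frame('side');g=r.grab_frame('top')
for i in(0,2):print(i,'tip/hand-end if home',(np.array(proj(f,mouth(i)+115*U))-[265,110])*5,(np.array(proj(f,mouth(i)+65*U))-[265,110])*5,'if stuck',(np.array(proj(f,mouth(i)+160*U))-[265,110])*5)
cv2.imwrite('pics/s14.png',cv2.resize(f['image'][110:230,265:405],None,fx=5,fy=5,interpolation=cv2.INTER_CUBIC));cv2.imwrite('pics/s14f.png',f['image']);cv2.imwrite('pics/t14.png',g['image'])
E
```

```text
[549.14134848 110.77248177 251.23950747] [ 0.3122731   1.08478673 -0.03433852]
0 tip/hand-end if home [484.11190112 283.05874308] [432.8953938  361.73118443] if stuck [532.10371395 209.33967715]
2 tip/hand-end if home [373.83670867 127.04781371] [327.36035677 204.87005458] if stuck [417.29739099  54.27515514]
```

View pics/s14.png

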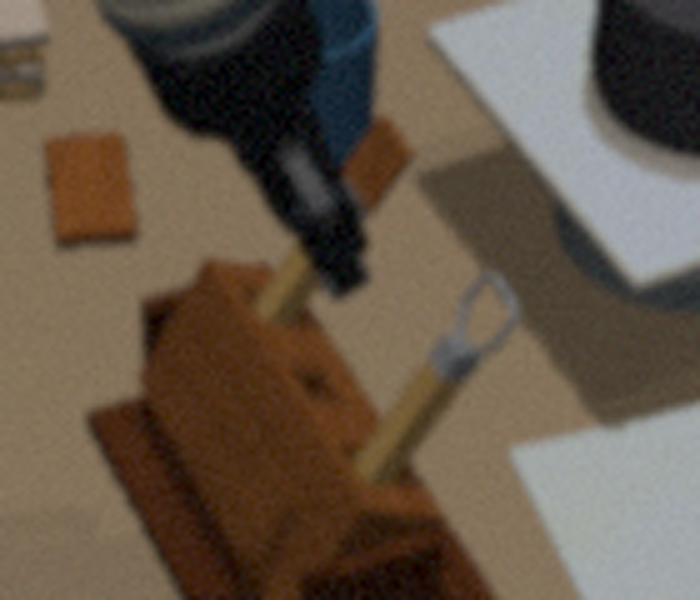

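View pics/t14.png

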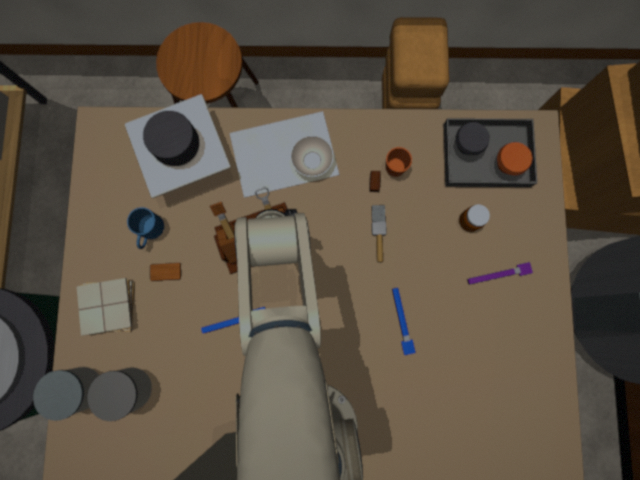

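View pics/s14f.png

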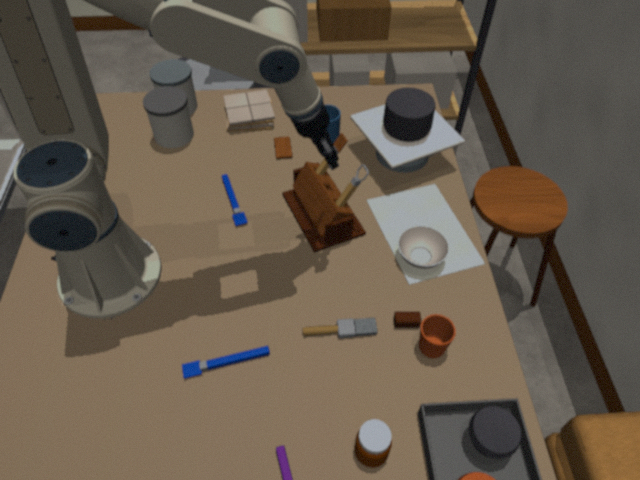

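Both tools stand home. The loop tip is at (497,272): predicted (484,283) if home, (532,209) if stuck at the stub. The gripper is clear, and the brush, wedge, cup, jar, bowl, mug and rib are at their starting pixels. Handing in.

```bash
python3 - <<'E'
from rig import r
print(r.sense()['contact_force']);print(r.sign_off())
E
```

```text
[-0.57594718  0.51633768 -0.24305963]
the job is handed in; nothing more can be done
None
```

Both tools are in the rack, pushed to the bottom: the paddle tool in the left-hand pocket (pocket 2) and the loop tool in the right-hand pocket (pocket 0). I handed the job in at about 24 s of the 67 s allowed; no verdict is reported.

- **Depth:** each tool slid past the 30 mm stub depth with no force. Each met the floor at about 73 mm, with 4 N (paddle) and 10 N (loop). I never tried the middle pocket; since the other two were free, the stub should be there.
- **Last pictures:** both heads sit within a few pixels of where a fully home tool should be. Both lean slightly forward, as the pocket clearance allows. The loop is far from where a tool stopped by the stub would be. The gripper was clear, with no measurable force. By eye in the pictures, the other things on the table looked unmoved.
- **What went wrong on the way:** the first tries at pocket 2 were blocked at the rack's top face, at about 17 N or less. My first mouth estimate was about 2–3 mm off, because the lit chamfers shifted the dark patches in both views. The paddle tool also pivoted in the grip for a moment. After correcting the estimate by 2.5 mm and 1.2 mm, both tools went in without force.
- **Small disagreement:** the two cameras still differ by about 3 mm on the mouth position across the face.

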